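# Thread the stacking rings on the rod and cap it

## Task

The widest red stacking ring already hangs loose on the stand's level rod. Thread the middle ring on after it and then the smallest, both from the rack (leave the wooden rattle there), pushing the rings and the stiff black stop behind them all the way back to the post so that they sit packed. Then fit the wooden end cap on the rod's tip and press it fully home, let go, and leave the other things on the shelf where they are.

Things in the scene. Friction and masses are not known exactly. Their poses are not given: they have to be found in the camera images.
- rod_root (a point): Root of the level steel rod: point on its axis where it leaves the flange on the wooden post, 120 mm above the shelf. Its -y axis points along the rod to the free tip, z is up. Rod 20 mm thick, standing out 141 mm; the last 6 mm taper to 10 mm. The stand is fixed; its post reaches 20 mm above the rod's axis. With stop home and rings packed, the last ring's outer face is 95 mm out.
- rod_tip (a point): Centre of the rod's free tip, 141 mm out from the root; same axes.
- stand: The fixed stand, origin on the shelf 120 mm below rod_root, same axes. On its rod rides a black rubber stop, a collar 20 mm long and 42 mm across, that slides stiffly (about 8 N) and stays where left. It starts with its inner face 15 to 45 mm out from the root (not reported) and is home against the flange (inner face at 0).
- rack: Fixed wooden rack, 120 mm (its x) by 200 mm (its y), origin at the centre of its underside. Three slots in a row along its y, at -75, 0 and +75 mm; each has two 5 mm cross walls reaching 55 mm above the shelf, 28 mm apart, and two 12 mm round rails along y at x = -28 and +28 mm, axis 30 mm up, on which the rings and the rattle rest.
- ring_l_c (a point): The widest ring, 112 mm across, 140 g give or take. The point is its centre, half-way through its thickness; y runs along the hole, square to the flat faces. All three are red plastic rings, 25 mm thick with a 26 mm round through hole, and differ only in outside diameter. This one starts hanging loose on the rod, in front of the stop, its outer face 94 to 107 mm out from the root.
- ring_m_c (a point): The middle ring, 97 mm across, 110 g give or take. Otherwise as the widest ring, but it starts standing on edge in one of the rack's slots (any of them), hole axis level along the rack's y.
- ring_s_c (a point): The smallest ring, 82 mm across, 85 g give or take. Otherwise as the widest ring, but it starts standing on edge in one of the rack's slots (any of them), hole axis level along the rack's y.
- cap_c (a point): End cap: a light wooden block 48 mm wide (its x), 56 mm long (its y), 56 mm tall (its z), about 90 g, hole level. The point is its centre. A blind round hole of 26 mm, 42 mm deep, opens mid +y face; the other end is closed, with a round knob 32 mm across and 10 mm long. Fully home, the rod's tip touches the hole's bottom and the open face is 99 mm out from the root.
- rattle_c (a point): Bystander: solid wooden rattle, a disc without a hole, 90 mm across and 25 mm thick, with an 18 mm stub handle 25 mm long standing up from its rim, on edge in a slot of the rack; the point is the centre of its disc. Leave alone.
- jar: Bystander: glass baby jar with a white cap, 62 mm across, 85 mm tall, origin under its centre. Leave alone.
- bowl: Bystander: white ceramic bowl, 116 mm across, 50 mm tall, origin under its centre. Leave alone.
- teether: Bystander: orange silicone teether ring lying flat, 72 mm across, 14 mm thick, origin under its centre. Leave alone.
- mug: Bystander: blue ceramic mug, 72 mm across, 80 mm tall, origin under its centre. Leave alone.
- spoon: Bystander: wooden spoon lying flat, 160 mm long. Leave alone.
Things that resemble listed ones, but are neither listed nor needed, are in the scene too. What is shaped like the part that bears ring_m_c but blue is not meant. What is shaped like the part that bears ring_l_c but pink is not meant.

How it is judged:
By the outcome, as a careful person would: the job done as asked, in the order asked, and still so for the second after the job is handed in, with the robot touching nothing.
It also fails if it takes over 72 s, if anything falls off the work surface, if the arm or the gripper's body presses on something with over 40 N, if the wrist force passes 120 N, or if a joint passes its speed limit or range.

## Robot

A 7-joint arm with a two-finger parallel gripper is mounted at the origin on the work surface. World frame = base frame: x ahead of the robot, y to its left, z up, the work surface at z = 0. Lengths are in m, angles in rad, forces in N, time in s.
With the tool pointing down it reaches from about 0.425 to 0.925 m from the base axis. Payload 6.8 kg.
Tool frame: the origin (TCP) lies on the front face of the gripper's body, between the roots of the fingers; the fingertips stand 73 mm ahead of it and the grasp point (between the pads) lies 54 mm ahead of it; z points along the fingers, y is the line along which they close (so a half turn about z gives the same grasp; the last joint's range is limited). The gripper opens to 85 mm and grips with 20 to 120 N. Pads are 22 mm wide; open, the fingers measure 114 mm over their backs; the gripper's body (76 mm by 85 mm) begins 54 mm behind the grasp point. The pads swing forward as they close: fully open they stand 13 mm farther back than shut.
Start: joints at [-1.418, 0.477, 0.022, 1.555, -0.011, 1.109, -0.083], TCP at [0.174, 0.652, 0.304] pointing down, gripper open.
Joint ranges: [-2.96, 2.96], [-0.34, 2.1], [-1.41, 1.46], [0.24, 2.44], [-1.37, 4.51], [0.17, 1.92], [-2.96, 2.96]. Speed limits (rad/s): [2.39, 2.39, 3.14, 3.14, 3.14, 3.14, 3.14].

## Interface

Orientations are given as a unit quaternion [w, x, y, z].
In Python, from station import bot, optics gives the robot as it stands.
- The arm moves only by the tool drive_tool, never from a script. Its argument "deltas" is a list of rows, each an object with "gripper": the closure in counts, from 0 (fully open) to 255 (shut); "offset": the shift along the tool's x, y, z in units of 1000 mm (1.0 is 1000 mm), a list of three; "angular": the turn, a rotation vector about the tool's x, y, z in units of 45 degrees (1.0 is 45 degrees), a list of three. In form: [{"gripper": gripper, "offset": [dx, dy, dz], "angular": [rx, ry, rz]}, ...]. A call has 1 to 5 rows; each row is the pose to reach, as a shift and turn from the pose commanded when the call began, along the tool's axes at that moment; what a row does not reach only later rows make up. A row lasts 1/10 s, in which the tool goes at most 50 mm and 8.59 degrees, less where a joint would pass 70% of its speed; a pose out of reach is approached as far as the arm can. A call with a number of a shift or a turn outside -1 to 1 is refused whole. A call with a gripper value outside its range is refused whole. The fingers move at their own pace and stop on an object; "grip_force" is the grip in N (left out, the last holds). Time passes only in rows, so rows that repeat a pose let the fingers close. It gives the time, the measured TCP pose, the force, the opening and the grip force at its end, in the units of the state.
- bot.get_obs(): the state, without advancing time (a new reading comes with each control period).
- optics.read_camera(name): name is "scene" or "side" or "wrist"; returns the picture (400x640x3 uint8, blue, green, red); there is no depth.
- optics.camera_model(name): a dict with "fx", "fy", "cx", "cy" (pixels), "cam_to_world" (4x4, takes a point from camera to world coordinates). Camera axes: x right, y up, looking along -z (the intrinsics and any distortion apply to the point x, -y, -z); pixel columns grow to the right and rows downward; lengths in m; the calibration is good to about 2 mm. A picture is of the moment at which its call begins: read the wrist's pose just before it. camera_model takes no time and is no camera call; for the wrist camera it gives the pose at the moment of the call.
- bot.hand_in(): hands the job in; it is judged then, once.
The state is a dict: "t": time; "q": joint angles; "joint_vel": joint speeds; "joint_torque": joint torques, N m; "eef_pos": TCP position; "tool_rot": TCP orientation; "contact_force": force on the tool from outside, world axes, zero at the start; "torque": the same for the moment, N m; "gripper_width": opening from 0.0 (shut) to 1.0 (fully open); "grasp_force": force on a finger pad.
Only numpy, scipy, OpenCV 4.12 (cv2) and the standard library are available. Lean on these libraries where they do the work, as an engineer would, in place of code of your own. Each camera call takes 0.05 s, during which the arm holds its last target. There are 200 camera calls.

## Working session

There is one attempt and no reset: what is moved stays moved. The work goes in short steps, Python scripts to look and compute and a tool call to move; the robot and the scene stay as the last step left them, time stands still between calls to the robot, and variables do not carry over. Pictures are saved under pics/ and viewed, at most 10 in all, crops included, and the job is handed in when it is done.

Besides the shell and the picture viewer there is one more tool, called after "Call:" in YAML: its name, and indented under it one key for each argument. drive_tool: Moves the arm, as the interface text tells. Its arguments: {"type":"object","properties":{"deltas":{"type":"array"},"grip_force":{"type":"number"}},"required":["deltas"]}

```bash
mkdir -p pics; ls
python3 - <<'E'
from station import bot, optics
import cv2,numpy as np
o=bot.get_obs(); print(o['t'],o['eef_pos'],o['tool_rot'],o['contact_force'],o['gripper_width'])
for n in ("scene","side"):
    cv2.imwrite(f"pics/{n}0.png",optics.read_camera(n)); m=optics.camera_model(n)
    print(n,{k:(np.round(v,4).tolist()) for k,v in m.items()})
E
```

```text
pics
0.0 [0.173949   0.65171577 0.30291985] [-6.19951688e-05  1.30058613e-01  9.91505877e-01 -9.21136628e-04] [ 0.39091088 -0.55839497 -0.97367242] 1.0012304780554468
scene {'fx': 507.0662, 'fy': 507.0662, 'cx': 309.7774, 'cy': 203.033, 'cam_to_world': [[-0.0211, -0.8107, 0.5851, 1.3783], [0.9997, -0.025, 0.0014, -0.0164], [0.0134, 0.5849, 0.811, 1.2148], [0.0, 0.0, 0.0, 1.0]]}
side {'fx': 438.6527, 'fy': 438.6527, 'cx': 322.6172, 'cy': 204.098, 'cam_to_world': [[0.7764, 0.4264, -0.4641, 0.0564], [-0.6303, 0.5236, -0.5732, -0.6451], [-0.0014, 0.7376, 0.6753, 0.8369], [0.0, 0.0, 0.0, 1.0]]}
```

View pics/scene0.png

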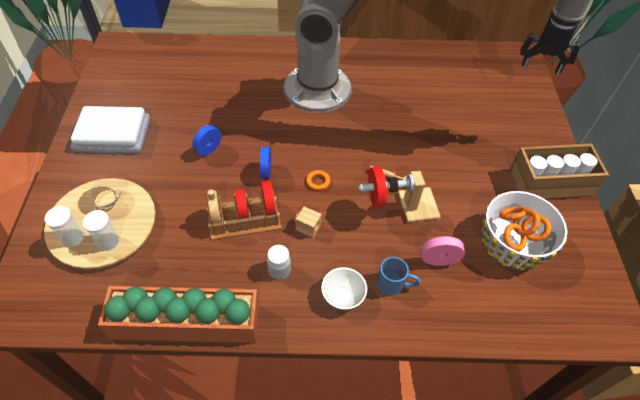

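View pics/side0.png

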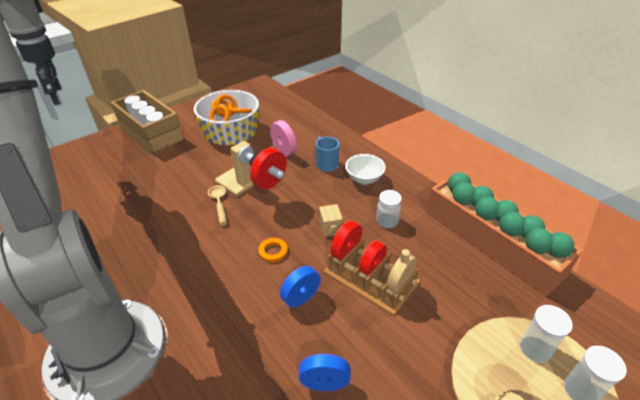

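The scene picture shows the stand with the widest red ring near (378,187), rod tip (362,188) pointing left. The rack holds the rattle (214,208), a red ring (241,204) and a larger red ring (268,198); the cap is at (309,221). Look-alikes are the blue rings (207,141) and (265,162) and the pink one (442,250). None of these is meant; the red ones in the rack and on the rod are. I'll check with close crops.

Run:
```python
import cv2
a=cv2.imread("pics/scene0.png")[140:250,195:325]; cv2.imwrite("pics/c1.png",cv2.resize(a,None,fx=5,fy=5,interpolation=cv2.INTER_CUBIC))
b=cv2.imread("pics/side0.png")[130:310,200:430]; cv2.imwrite("pics/c2.png",cv2.resize(b,None,fx=3.3,fy=3.3,interpolation=cv2.INTER_CUBIC))
a=cv2.imread("pics/scene0.png")[155:235,350:450]; cv2.imwrite("pics/c3.png",cv2.resize(a,None,fx=6,fy=6,interpolation=cv2.INTER_CUBIC))
```

```text
(no output)
```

View pics/c1.png

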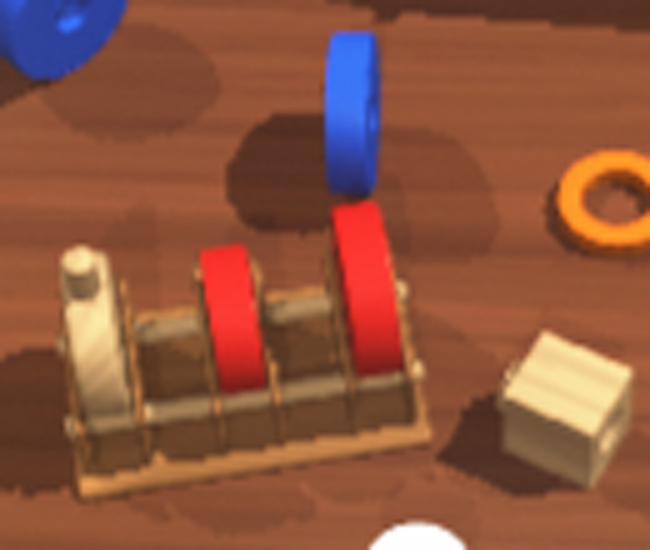

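View pics/c2.png

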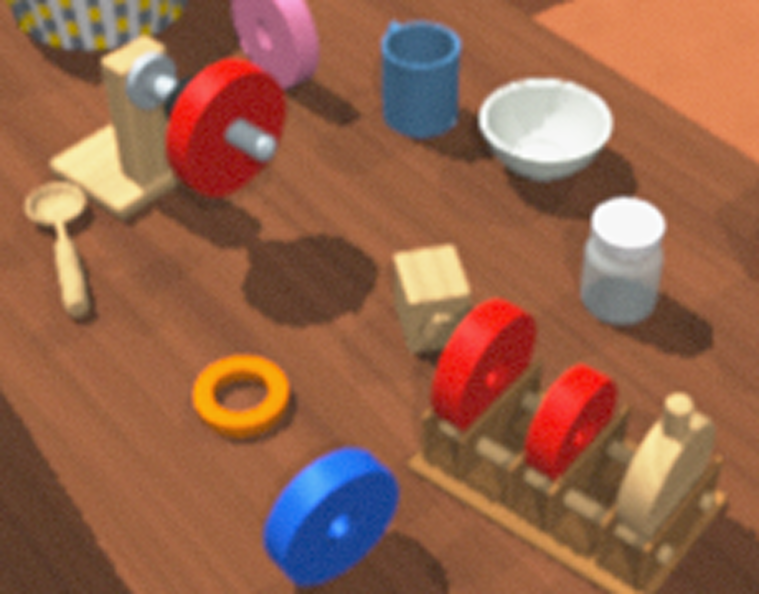

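View pics/c3.png

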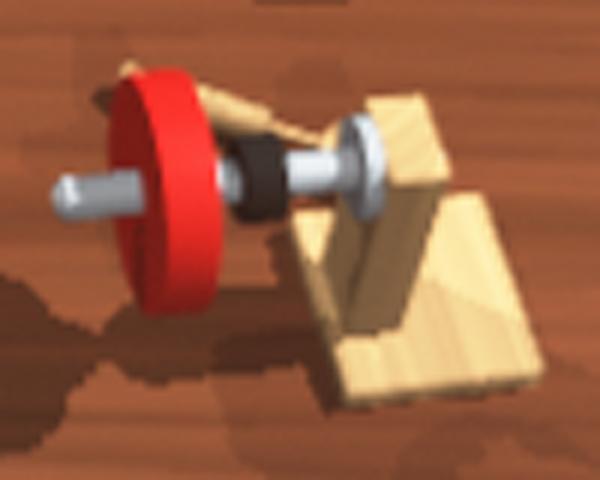

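Crops confirm it. c1: rattle with stub in the −y slot, small red ring in the middle slot (235,318), and the middle red ring in the +y slot (368,288). The cap has its hole toward lower right (610,435) and its knob toward upper left. c3: the rod tip is at (62,196), the black stop at (260,178), the flange at (362,165). Next I fit the poses.

```bash
cat > h.py <<'E'
import numpy as np, cv2
from scipy.optimize import least_squares
from scipy.spatial.transform import Rotation as R
from station import bot, optics
def proj(n,P):
    m=optics.camera_model(n); T=np.linalg.inv(m['cam_to_world']); p=np.atleast_2d(P)@T[:3,:3].T+T[:3,3]
    return np.c_[m['cx']+m['fx']*p[:,0]/-p[:,2], m['cy']-m['fy']*p[:,1]/-p[:,2]]
def fit(obs,x0,z=0):  # obs: (cam, local xyz mm, pixel); solves x,y,yaw
    def f(v):
        Rz=R.from_euler('z',v[2]).as_matrix()
        return np.ravel([proj(n,Rz@(np.array(l)/1e3)+[v[0],v[1],z])[0]-np.array(p) for n,l,p in obs])
    s=least_squares(f,x0); return s.x,np.round(s.fun.reshape(-1,2),1)
def tri(obs): # (cam,pixel)
    s=least_squares(lambda X:np.ravel([proj(n,X)[0]-np.array(p) for n,p in obs]),[.6,0,.1]); return s.x,np.round(s.fun,1)
C1=lambda u,v:(195+u/5-.4,140+v/5-.4)
C2=lambda u,v:(200+u/3.3-.35,130+v/3.3-.35)
C3=lambda u,v:(350+u/6-.42,155+v/6-.42)
def st():
    o=bot.get_obs(); M=R.from_quat(np.roll(o['tool_rot'],-1)).as_matrix()
    print('t',round(o['t'],2),'p',np.round(o['eef_pos'],4),'yawY',round(np.degrees(np.arctan2(-M[0,1],M[1,1])),2),'z',np.round(M[:,2],3),'F',np.round(o['contact_force'],1),'w',round(o['gripper_width'],3),'g',round(o['grasp_force'],1)); return np.array(o['eef_pos']),M
E
python3 - <<'E'
from h import *
S,D='scene','side'
print('rack',*fit([(S,(60,-100,0),C1(80,495)),(S,(60,100,0),C1(428,437)),(D,(-60,100,0),C2(410,464)),(D,(-60,-100,0),C2(640,594)),(D,(60,-100,0),C2(725,498))],[.6,-.15,0]))
print('stand',*fit([(S,(0,-141,0),C3(62,196)),(D,(0,-141,0),C2(266,147)),(S,(0,0,20),C3(362,165))],[.55,.2,0],.12))
print('tip',*tri([(S,C3(62,196)),(D,C2(266,147))]))
print('cap',*fit([(S,(-24,28,28),C1(632,377)),(S,(-24,-28,28),C1(548,330)),(S,(24,-28,28),C1(502,397)),(S,(24,28,28),C1(586,440)),
 (D,(-24,28,28),C2(392,256)),(D,(24,28,28),C2(453,245)),(D,(24,-28,28),C2(470,290)),(D,(-24,-28,28),C2(410,303))],[.7,0,-.5],.028))
st()
E
```

```text
rack [ 0.56143813 -0.2045009   0.22218837] [[ 1.4  2.7]
 [ 2.4  2.8]
 [-1.3  0.5]
 [-0.1  5. ]
 [ 0.7 -0.2]]
stand [0.52315275 0.25624826 0.06948474] [[-0.6  0.5]
 [ 0.7  1.9]
 [ 2.  -0.4]]
tip [0.53357317 0.1175709  0.12426544] [ 0.3 -0.3  0.3  0.2]
cap [ 0.5885091  -0.02111053 -0.48141144] [[ 0.5 -0.6]
 [-0.3  0.8]
 [ 0.4 -0.3]
 [ 1.4 -0.5]
 [ 1.  -0.4]
 [ 0.4  0.4]
 [ 0.2  1.4]
 [-0.1  0.1]]
t 0.1 p [0.1739 0.6518 0.303 ] yawY -14.94 z [-0.    -0.002 -1.   ] F [ 0.5  0.8 -0.6] w 1.001 g 0.0
```

Run:
```python
from h import *
S,D='scene','side'
print('rack',*fit([(S,(28,-100,30),C1(72,428)),(S,(28,100,30),C1(418,370)),(S,(-28,100,30),C1(403,288)),(D,(-60,100,0),C2(410,466)),(S,(60,100,0),C1(430,440)),(D,(60,-100,5),C2(725,497)),(S,(0,75,125.3),C1(358,205+20)),][:-1],[.6,-.15,0]))
print('stand',*fit([(S,(0,-141,0),C3(62,196)),(D,(0,-141,0),C2(266,147)),(S,(0,0,0),C3(358,167)),(D,(0,0,0),C2(155,81))],[.55,.2,0],.12))
p,M=st(); T=optics.camera_model('wrist'); c=T['cam_to_world']
print(T['fx'],T['cx'],T['cy']); print(np.round(M.T@(c[:3,3]-p),4)); print(np.round(M.T@c[:3,:3],3))
```

```text
rack [ 0.55827245 -0.20837578  0.22744092] [[-0.7 -0.1]
 [ 0.9 -0. ]
 [ 0.6  0.8]
 [-1.4  1.7]
 [ 0.8  1. ]
 [ 1.3  0.3]]
stand [0.51264179 0.25607973 0.14650809] [[-0.2  0.6]
 [ 0.5  1.7]
 [ 0.9  0.7]
 [-1.   0.1]]
t 0.1 p [0.1739 0.6518 0.303 ] yawY -14.94 z [-0.    -0.002 -1.   ] F [ 0.5  0.8 -0.6] w 1.001 g 0.0
284.509460879601 320.36960203899713 193.71374263609346
[ 0.0781 -0.0003 -0.0697]
[[ 0.     0.952  0.306]
 [ 1.    -0.    -0.   ]
 [-0.     0.306 -0.952]]
```

```bash
cat >> h.py <<'E'
ST=np.array([.5126,.2561]); SY=.1465
def stand(x,out,z): c,s=np.cos(SY),np.sin(SY); return np.r_[ST+[c*x+s*out, s*x-c*out],z]
def plan(*targets):   # each target: (TCP xyz, yaw of tool y from world +y in deg, or None); prints call-by-call offset/angular, tool down
    p,M=st(); y=np.degrees(np.arctan2(-M[0,1],M[1,1])); p=p.copy(); p0=M
    for k,(tp,ty) in enumerate(targets):
        ty=y if ty is None else ty; d=tp-p; n=max(1,int(np.ceil(max(np.linalg.norm(d)/.21,abs(ty-y)/40))))
        for i in range(n):
            a=np.radians(y); Mt=np.array([[-np.cos(a),-np.sin(a),0],[-np.sin(a),np.cos(a),0],[0,0,-1]])
            print(k,'off',np.round(Mt.T@d/n,3).tolist(),'ang z',round(-(ty-y)/n/45,3) if i==0 else round(-dy/45,3)) if i==0 else print(k,'off',np.round(Mt.T@d/n,3).tolist(),'ang z',round(-dy/45,3))
            if i==0: dy=(ty-y)/n
            y+=dy; p=p+d/n
        y=ty
E
python3 - <<'E'
from h import *
plan((stand(0,.130,.30),-81.6))
E
```

```text
t 0.1 p [0.1739 0.6518 0.303 ] yawY -14.94 z [-0.    -0.002 -1.   ] F [ 0.5  0.8 -0.6] w 1.001 g 0.0
0 off [-0.12, -0.104, 0.001] ang z 0.37
0 off [-0.145, -0.065, 0.001] ang z 0.37
0 off [-0.157, -0.021, 0.001] ang z 0.37
0 off [-0.157, 0.025, 0.001] ang z 0.37
```

Call:
drive_tool:
  deltas:
    - {"gripper": 130, "offset": [-0.12, -0.104, 0], "angular": [0, 0, 0.37]}
    - {"gripper": 130, "offset": [-0.12, -0.104, 0], "angular": [0, 0, 0.37]}
    - {"gripper": 130, "offset": [-0.12, -0.104, 0], "angular": [0, 0, 0.37]}
    - {"gripper": 130, "offset": [-0.12, -0.104, 0], "angular": [0, 0, 0.37]}

```text
t: 0.5
eef_pos: [0.2681, 0.515, 0.3037]
tool_rot: [0.001, 0.276, 0.961, -0.001]
contact_force: [-0.5, 0.6, 0.2]
gripper_width: 0.491
grasp_force: 0.0
```

Call:
drive_tool:
  deltas:
    - {"gripper": 130, "offset": [-0.145, -0.065, 0], "angular": [0, 0, 0.37]}
    - {"gripper": 130, "offset": [-0.145, -0.065, 0], "angular": [0, 0, 0.37]}
    - {"gripper": 130, "offset": [-0.145, -0.065, 0], "angular": [0, 0, 0.37]}
    - {"gripper": 130, "offset": [-0.145, -0.065, 0], "angular": [0, 0, 0.37]}

```text
t: 0.9
eef_pos: [0.3563, 0.3838, 0.3038]
tool_rot: [0.001, 0.412, 0.911, -0.001]
contact_force: [1.0, 1.1, -0.4]
gripper_width: 0.494
grasp_force: 0.0
```

Call:
drive_tool:
  deltas:
    - {"gripper": 130, "offset": [-0.157, -0.021, 0], "angular": [0, 0, 0.37]}
    - {"gripper": 130, "offset": [-0.157, -0.021, 0], "angular": [0, 0, 0.37]}
    - {"gripper": 130, "offset": [-0.157, -0.021, 0], "angular": [0, 0, 0.37]}
    - {"gripper": 130, "offset": [-0.157, -0.021, 0], "angular": [0, 0, 0.37]}

```text
t: 1.3
eef_pos: [0.4445, 0.2529, 0.3041]
tool_rot: [0.001, 0.54, 0.842, -0.0]
contact_force: [-0.1, -0.1, -0.0]
gripper_width: 0.492
grasp_force: 0.0
```

Call:
drive_tool:
  deltas:
    - {"gripper": 130, "offset": [-0.157, 0.025, 0], "angular": [0, 0, 0.37]}
    - {"gripper": 130, "offset": [-0.157, 0.025, 0], "angular": [0, 0, 0.37]}
    - {"gripper": 130, "offset": [-0.157, 0.025, 0], "angular": [0, 0, 0.37]}
    - {"gripper": 130, "offset": [-0.157, 0.025, 0], "angular": [0, 0, 0.37]}

```text
t: 1.7
eef_pos: [0.5332, 0.1216, 0.3042]
tool_rot: [0.001, 0.656, 0.755, -0.0]
contact_force: [-0.0, -0.5, 1.0]
gripper_width: 0.492
grasp_force: 0.0
```

Run:
```python
from h import *
plan((stand(0,.130,.20),-81.6))
im=optics.read_camera('wrist'); cv2.imwrite('pics/w1.png',cv2.resize(im,(800,500)))
T=optics.camera_model('wrist'); np.savez('w1.npz',**T)
print(proj('wrist',[stand(0,.141,.12),stand(0,0,.12),stand(0,0,.14)])*1.25)
```

```text
t 1.7 p [0.5332 0.1216 0.3042] yawY -81.95 z [ 0.002 -0.002 -1.   ] F [-0.  -0.5  1. ] w 0.492 g 0.0
0 off [0.006, -0.001, 0.104] ang z -0.008
[[399.43617717 245.40431148]
 [398.27678532  32.87976632]
 [398.10079589  24.1357246 ]]
```

View pics/w1.png

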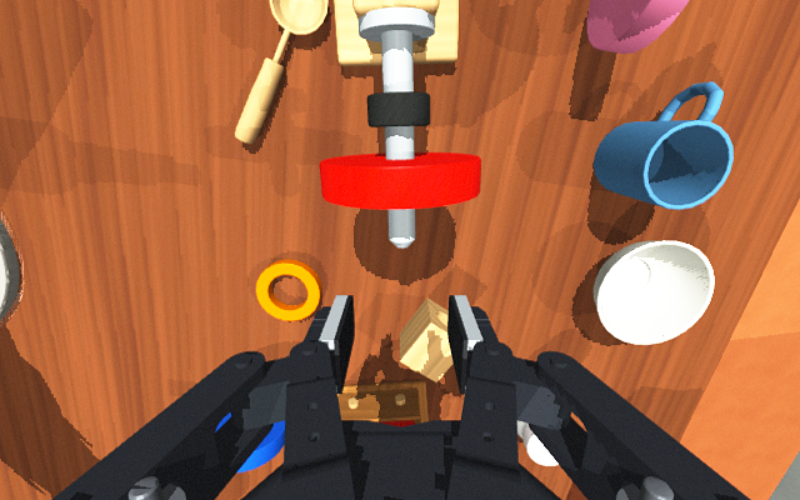

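The rod tip is at (401,245) and predicted at (399,245), so the stand pose is good to about 1 mm. The widest ring spans rows 153–207 and the stop sits at (399,109). Next I straddle the rod and push the ring and stop home.

Call:
drive_tool:
  deltas:
    - {"gripper": 130, "offset": [0.003, 0, 0.05], "angular": [0, 0, -0.01]}
    - {"gripper": 130, "offset": [0.004, 0, 0.1], "angular": [0, 0, -0.01]}
    - {"gripper": 130, "offset": [0.004, 0, 0.122], "angular": [0, 0, -0.01]}
    - {"gripper": 130, "offset": [0.004, 0, 0.122], "angular": [0, 0, -0.01]}

```text
t: 2.15
eef_pos: [0.5272, 0.1326, 0.1784]
tool_rot: [-0.002, 0.649, 0.761, -0.003]
contact_force: [-0.5, 0.4, 1.0]
gripper_width: 0.49
grasp_force: 0.0
```

Call:
drive_tool:
  deltas:
    - {"gripper": 130, "offset": [0.01, 0, 0], "angular": [0, 0, 0]}
    - {"gripper": 130, "offset": [0.02, 0, 0], "angular": [0, 0, 0]}
    - {"gripper": 130, "offset": [0.03, 0, 0], "angular": [0, 0, 0]}
    - {"gripper": 130, "offset": [0.04, 0, 0], "angular": [0, 0, 0]}
    - {"gripper": 130, "offset": [0.05, 0, 0], "angular": [0, 0, 0]}

```text
t: 2.65
eef_pos: [0.5233, 0.1787, 0.1834]
tool_rot: [0.002, 0.651, 0.759, 0.0]
contact_force: [0.6, -10.2, 5.8]
gripper_width: 0.49
grasp_force: 0.6
```

Call:
drive_tool:
  deltas:
    - {"gripper": 130, "offset": [0.005, 0, 0], "angular": [0, 0, 0]}
    - {"gripper": 130, "offset": [0.01, 0, 0], "angular": [0, 0, 0]}
    - {"gripper": 130, "offset": [0.015, 0, 0], "angular": [0, 0, 0]}
    - {"gripper": 130, "offset": [0.018, 0, 0], "angular": [0, 0, 0]}

```text
t: 3.05
eef_pos: [0.5204, 0.1963, 0.1833]
tool_rot: [0.001, 0.651, 0.759, -0.0]
contact_force: [0.7, -8.6, 4.4]
gripper_width: 0.488
grasp_force: 0.4
```

```bash
sed -i 's/^ST=.*/ST=np.array([.5128,.2561]); SY=.150/' h.py
cat >> h.py <<'E'
def loc(p): c,s=np.cos(SY),np.sin(SY); d=p[:2]-ST; return np.round([c*d[0]+s*d[1], s*d[0]-c*d[1], p[2]],4)
E
python3 - <<'E'
from h import *
p,M=st(); print('stand x,out,z',loc(p))
E
```

```text
t 3.05 p [0.5204 0.1963 0.1833] yawY -81.18 z [ 0.002 -0.002 -1.   ] F [ 0.7 -8.6  4.4] w 0.488 g 0.4
stand x,out,z [-0.0014  0.0602  0.1833]
```

Call:
drive_tool:
  deltas:
    - {"gripper": 130, "offset": [0.002, 0, 0], "angular": [0, 0, 0]}
    - {"gripper": 130, "offset": [0.004, 0, 0], "angular": [0, 0, 0]}
    - {"gripper": 130, "offset": [0.004, 0, 0], "angular": [0, 0, 0]}

```text
t: 3.35
eef_pos: [0.5201, 0.1982, 0.1834]
tool_rot: [0.002, 0.651, 0.759, -0.001]
contact_force: [0.5, -14.7, 5.6]
gripper_width: 0.494
grasp_force: 0.7
```

Call:
drive_tool:
  deltas:
    - {"gripper": 130, "offset": [0.002, 0, 0], "angular": [0, 0, 0]}
    - {"gripper": 130, "offset": [0.002, 0, 0], "angular": [0, 0, 0]}

```text
t: 3.55
eef_pos: [0.52, 0.1984, 0.1834]
tool_rot: [0.003, 0.652, 0.758, -0.002]
contact_force: [0.7, -17.3, 9.6]
gripper_width: 0.487
grasp_force: 1.3
```

Call:
drive_tool:
  deltas:
    - {"gripper": 130, "offset": [0.002, 0, 0], "angular": [0, 0, 0]}
    - {"gripper": 130, "offset": [0.002, 0, 0], "angular": [0, 0, 0]}

```text
t: 3.75
eef_pos: [0.52, 0.1986, 0.1835]
tool_rot: [0.003, 0.652, 0.758, -0.002]
contact_force: [1.4, -22.6, 10.9]
gripper_width: 0.49
grasp_force: 1.9
```

Stop and ring L are home: position stalls while force climbs. Now to the middle ring.

```bash
cat >> h.py <<'E'
RK=np.array([.5583,-.2084]); RY=.2274
def rack(x,y,z): c,s=np.cos(RY),np.sin(RY); return np.r_[RK+[c*x-s*y, s*x+c*y],z]
E
python3 - <<'E'
from h import *
p,M=st(); a=stand(0,.075,.1835); 
plan((a,-81.2),(stand(0,.09,.30),-81.2),(rack(0,75,.27)*[1,1,1] if 0 else rack(0,.075,.27),-167))
E
```

```text
t 3.75 p [0.52   0.1986 0.1835] yawY -81.45 z [ 0.002 -0.008 -1.   ] F [  1.4 -22.6  10.9] w 0.49 g 1.9
t 3.75 p [0.52   0.1986 0.1835] yawY -81.45 z [ 0.002 -0.008 -1.   ] F [  1.4 -22.6  10.9] w 0.49 g 1.9
0 off [-0.017, 0.002, -0.0] ang z -0.005
1 off [-0.015, -0.0, -0.116] ang z -0.0
2 off [-0.1, -0.01, 0.01] ang z 0.636
2 off [-0.093, 0.039, 0.01] ang z 0.636
2 off [-0.063, 0.079, 0.01] ang z 0.636
```

Call:
drive_tool:
  deltas:
    - {"gripper": 130, "offset": [-0.025, 0, 0], "angular": [0, 0, 0]}
    - {"gripper": 130, "offset": [-0.03, 0, -0.045], "angular": [0, 0, 0]}
    - {"gripper": 100, "offset": [-0.035, 0, -0.09], "angular": [0, 0, 0]}
    - {"gripper": 100, "offset": [-0.04, 0, -0.116], "angular": [0, 0, 0]}

```text
t: 4.15
eef_pos: [0.5257, 0.1672, 0.3022]
tool_rot: [0.001, 0.65, 0.76, 0.003]
contact_force: [0.3, 1.2, 0.3]
gripper_width: 0.607
grasp_force: 0.0
```

Call:
drive_tool:
  deltas:
    - {"gripper": 100, "offset": [-0.1, -0.01, 0.01], "angular": [0, 0, 0.636]}
    - {"gripper": 100, "offset": [-0.1, -0.01, 0.01], "angular": [0, 0, 0.636]}
    - {"gripper": 100, "offset": [-0.1, -0.01, 0.01], "angular": [0, 0, 0.636]}
    - {"gripper": 100, "offset": [-0.1, -0.01, 0.01], "angular": [0, 0, 0.636]}

```text
t: 4.55
eef_pos: [0.5304, 0.065, 0.289]
tool_rot: [-0.0, 0.82, 0.572, 0.001]
contact_force: [0.7, 0.4, 0.0]
gripper_width: 0.605
grasp_force: 0.0
```

Call:
drive_tool:
  deltas:
    - {"gripper": 100, "offset": [-0.093, 0.039, 0.01], "angular": [0, 0, 0.636]}
    - {"gripper": 100, "offset": [-0.093, 0.039, 0.01], "angular": [0, 0, 0.636]}
    - {"gripper": 100, "offset": [-0.093, 0.039, 0.01], "angular": [0, 0, 0.636]}
    - {"gripper": 100, "offset": [-0.093, 0.039, 0.01], "angular": [0, 0, 0.636]}

```text
t: 4.95
eef_pos: [0.5358, -0.0358, 0.2788]
tool_rot: [0.0, 0.936, 0.352, 0.001]
contact_force: [0.5, 1.0, -0.2]
gripper_width: 0.606
grasp_force: 0.0
```

Call:
drive_tool:
  deltas:
    - {"gripper": 100, "offset": [-0.063, 0.079, 0.01], "angular": [0, 0, 0.636]}
    - {"gripper": 100, "offset": [-0.063, 0.079, 0.01], "angular": [0, 0, 0.636]}
    - {"gripper": 100, "offset": [-0.063, 0.079, 0.01], "angular": [0, 0, 0.636]}
    - {"gripper": 100, "offset": [-0.063, 0.079, 0.01], "angular": [0, 0, 0.636]}
    - {"gripper": 100, "offset": [-0.063, 0.079, 0.01], "angular": [0, 0, 0.636]}

```text
t: 5.45
eef_pos: [0.5416, -0.1349, 0.2685]
tool_rot: [-0.0, 0.994, 0.114, 0.001]
contact_force: [1.7, 0.4, -0.1]
gripper_width: 0.611
grasp_force: 0.0
```

Run:
```python
from h import *
plan((rack(0,.075,.166),-167))
im=optics.read_camera('wrist'); cv2.imwrite('pics/w2.png',cv2.resize(im,(800,500)))
q=[rack(0,.075+s,.1253) for s in(-.0125,.0125)]+[rack(0,s,.1087) for s in(-.0125,.0125)]+[rack(x,s,.030) for x in(-.028,.028) for s in(-.1,.1)]
print(np.round(proj('wrist',q)*1.25))
```

```text
t 5.45 p [ 0.5416 -0.1349  0.2685] yawY -166.94 z [ 0.001  0.    -1.   ] F [ 1.7  0.4 -0.1] w 0.611 g 0.0
0 off [-0.0, 0.0, 0.103] ang z 0.001
[[420. 258.]
 [381. 258.]
 [529. 250.]
 [492. 250.]
 [591. 251.]
 [373. 251.]
 [602. 190.]
 [372. 190.]]
```

View pics/w2.png

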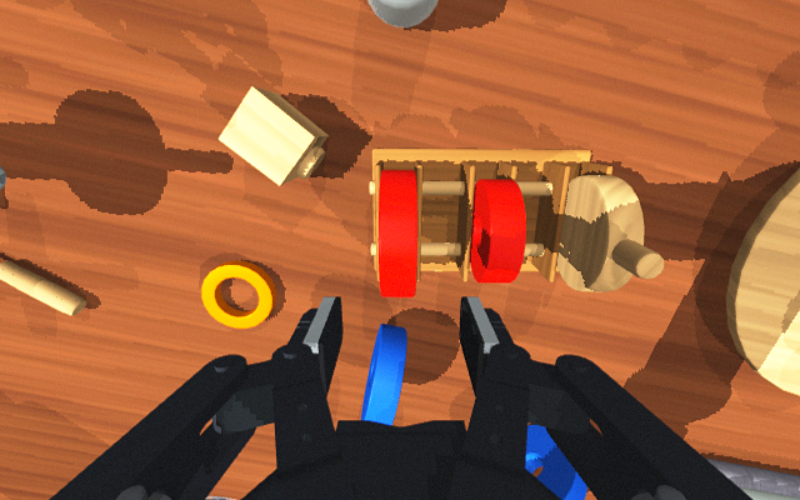

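Middle ring rim sits at columns 379–417 (predicted 381–420) and the rails at rows 188/250 (predicted 190/251), so I shift about 1 mm. The small ring is at (499,230) with the rattle beyond it.

Call:
drive_tool:
  deltas:
    - {"gripper": 100, "offset": [0.001, -0.001, 0.05], "angular": [0, 0, 0]}
    - {"gripper": 100, "offset": [0.001, -0.001, 0.09], "angular": [0, 0, 0]}
    - {"gripper": 100, "offset": [0.001, -0.001, 0.102], "angular": [0, 0, 0]}
    - {"gripper": 100, "offset": [0.001, -0.001, 0.102], "angular": [0, 0, 0]}
  grip_force: 40

```text
t: 5.9
eef_pos: [0.5413, -0.1337, 0.1651]
tool_rot: [-0.0, 0.993, 0.114, -0.001]
contact_force: [0.7, 0.7, 0.8]
gripper_width: 0.607
grasp_force: 0.0
```

Call:
drive_tool:
  deltas:
    - {"gripper": 255, "offset": [0, 0, 0], "angular": [0, 0, 0]}
    - {"gripper": 255, "offset": [0, 0, 0], "angular": [0, 0, 0]}
    - {"gripper": 255, "offset": [0, 0, 0], "angular": [0, 0, 0]}
    - {"gripper": 255, "offset": [0, 0, 0], "angular": [0, 0, 0]}
    - {"gripper": 255, "offset": [0, 0, 0], "angular": [0, 0, 0]}

```text
t: 6.4
eef_pos: [0.543, -0.1348, 0.1678]
tool_rot: [0.0, 0.994, 0.114, 0.002]
contact_force: [-0.7, 1.2, 8.0]
gripper_width: 0.286
grasp_force: 44.1
```

Call:
drive_tool:
  deltas:
    - {"gripper": 255, "offset": [0, 0, -0.02], "angular": [0, 0, 0]}
    - {"gripper": 255, "offset": [0, 0, -0.05], "angular": [0, 0, 0]}
    - {"gripper": 255, "offset": [0, 0, -0.09], "angular": [0, 0, 0]}
    - {"gripper": 255, "offset": [0, 0, -0.13], "angular": [0, 0, 0]}
    - {"gripper": 255, "offset": [0, 0, -0.13], "angular": [0, 0, 0]}

```text
t: 6.9
eef_pos: [0.544, -0.136, 0.3015]
tool_rot: [0.001, 0.994, 0.113, 0.005]
contact_force: [-0.5, 0.1, -1.4]
gripper_width: 0.283
grasp_force: 43.2
```

Run:
```python
from h import *
plan((stand(0,.185,.26),-171.4))
im=optics.read_camera('wrist'); cv2.imwrite('pics/w3.png',im)
```

```text
t 6.9 p [ 0.544  -0.136   0.3015] yawY -166.99 z [ 0.01 -0.   -1.  ] F [-0.5  0.1 -1.4] w 0.283 g 43.2
0 off [0.022, -0.102, 0.021] ang z 0.049
0 off [0.018, -0.103, 0.021] ang z 0.049
```

Call:
drive_tool:
  deltas:
    - {"gripper": 255, "offset": [0.022, -0.102, 0.021], "angular": [0, 0, 0.049]}
    - {"gripper": 255, "offset": [0.022, -0.102, 0.021], "angular": [0, 0, 0.049]}
    - {"gripper": 255, "offset": [0.022, -0.102, 0.021], "angular": [0, 0, 0.049]}

```text
t: 7.25
eef_pos: [0.5392, -0.0228, 0.2723]
tool_rot: [-0.002, 0.995, 0.099, -0.002]
contact_force: [-0.1, 0.2, -1.2]
gripper_width: 0.287
grasp_force: 43.2
```

Call:
drive_tool:
  deltas:
    - {"gripper": 255, "offset": [0.018, -0.103, 0.021], "angular": [0, 0, 0.049]}
    - {"gripper": 255, "offset": [0.018, -0.103, 0.045], "angular": [0, 0, 0.049]}
    - {"gripper": 255, "offset": [0.018, -0.103, 0.07], "angular": [0, 0, 0.049]}
    - {"gripper": 255, "offset": [0.018, -0.103, 0.07], "angular": [0, 0, 0.049]}
    - {"gripper": 255, "offset": [0.018, -0.103, 0.07], "angular": [0, 0, 0.049]}

```text
t: 7.75
eef_pos: [0.538, 0.073, 0.2048]
tool_rot: [0.001, 0.997, 0.075, -0.001]
contact_force: [0.0, -0.6, -1.0]
gripper_width: 0.285
grasp_force: 43.1
```

Run:
```python
from h import *
p,M=st(); print(loc(p)); plan((stand(0,.185,.211),-171.4))
a=optics.read_camera('scene')[140:240,315:425]; b=optics.read_camera('side')[130:230,240:340]
cv2.imwrite('pics/ins1.png',np.hstack([cv2.resize(a,(440,400),interpolation=2),cv2.resize(b,(360,400)[:0] or (400,400),interpolation=2)[:, :360]]))
# predicted outlines: ring centre/edge pixels
from numpy import array
for n,o,s in(('scene',(315,140),4),('side',(240,130),4)):
    q=[p-[0,0,.091], stand(0,.141,.12), stand(0,.046,.12)]
    print(n,np.round((proj(n,q)-o)*s))
```

```text
t 7.75 p [0.538  0.073  0.2048] yawY -171.42 z [-0.002 -0.002 -1.   ] F [ 0.  -0.6 -1. ] w 0.285 g 43.1
[-0.0025  0.1848  0.2048]
t 7.75 p [0.538  0.073  0.2048] yawY -171.42 z [-0.002 -0.002 -1.   ] F [ 0.  -0.6 -1. ] w 0.285 g 43.1
0 off [0.002, 0.0, -0.006] ang z -0.0
scene [[114. 201.]
 [179. 192.]
 [315. 179.]]
side [[209. 221.]
 [164. 183.]
 [ 67. 124.]]
```

View pics/ins1.png

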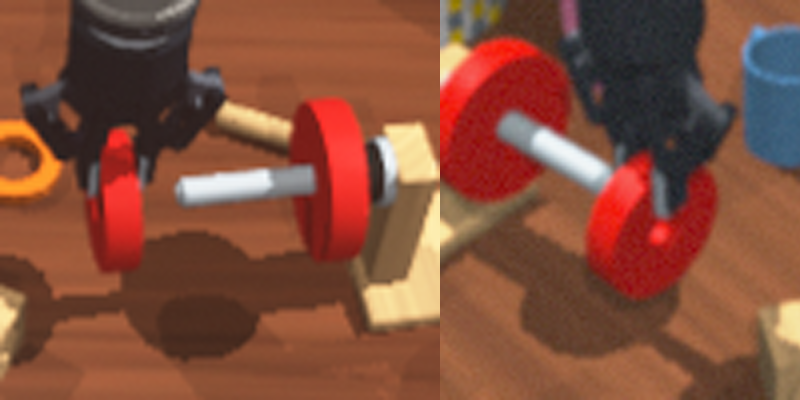

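Both views show the ring level and in line with the rod: ring centre (116,199) and tip (181,190) are each about 2 px off prediction in the same direction. Ring L and the stop sit home. I'll let the arm settle and read it again.

Call:
drive_tool:
  deltas:
    - {"gripper": 255, "offset": [0.002, 0, 0], "angular": [0, 0, 0]}
    - {"gripper": 255, "offset": [0.002, 0, 0], "angular": [0, 0, 0]}
    - {"gripper": 255, "offset": [0.002, 0, 0], "angular": [0, 0, 0]}

```text
t: 8.15
eef_pos: [0.5409, 0.0742, 0.2056]
tool_rot: [-0.0, 0.997, 0.075, 0.001]
contact_force: [-0.4, 0.6, -0.1]
gripper_width: 0.285
grasp_force: 43.1
```

Run:
```python
from h import *
for i in range(2): p,M=st(); print(loc(p)); optics.read_camera('scene')
```

```text
t 8.15 p [0.5409 0.0742 0.2056] yawY -171.41 z [ 0.001  0.001 -1.   ] F [-0.4  0.6 -0.1] w 0.285 g 43.1
[0.0006 0.184  0.2056]
t 8.2 p [0.5407 0.0744 0.2054] yawY -171.4 z [ 0.001  0.    -1.   ] F [-1.2 -0.3 -0.6] w 0.287 g 43.1
[0.0004 0.1839 0.2054]
```

Call:
drive_tool:
  deltas:
    - {"gripper": 255, "offset": [0, 0, -0.0055], "angular": [0, 0, 0]}
    - {"gripper": 255, "offset": [0, -0.01, -0.0055], "angular": [0, 0, 0]}
    - {"gripper": 255, "offset": [0, -0.02, -0.0055], "angular": [0, 0, 0]}
    - {"gripper": 255, "offset": [0, -0.03, -0.0055], "angular": [0, 0, 0]}
    - {"gripper": 255, "offset": [0, -0.035, -0.0055], "angular": [0, 0, 0]}

```text
t: 8.75
eef_pos: [0.5348, 0.1114, 0.2102]
tool_rot: [-0.0, 0.997, 0.077, -0.0]
contact_force: [-0.0, -0.9, -1.1]
gripper_width: 0.287
grasp_force: 43.2
```

Call:
drive_tool:
  deltas:
    - {"gripper": 255, "offset": [0, -0.005, 0], "angular": [0, 0, 0]}
    - {"gripper": 255, "offset": [0, -0.01, 0], "angular": [0, 0, 0]}
    - {"gripper": 255, "offset": [0, -0.015, 0], "angular": [0, 0, 0]}
    - {"gripper": 255, "offset": [0, -0.015, 0], "angular": [0, 0, 0]}

```text
t: 9.15
eef_pos: [0.5329, 0.125, 0.2103]
tool_rot: [-0.0, 0.997, 0.076, -0.0]
contact_force: [0.7, 0.9, -1.4]
gripper_width: 0.29
grasp_force: 43.2
```

Run:
```python
from h import *
p,M=st(); print(loc(p))
```

```text
t 9.15 p [0.5329 0.125  0.2103] yawY -171.31 z [-0.  0. -1.] F [ 0.7  0.9 -1.4] w 0.29 g 43.2
[2.000e-04 1.327e-01 2.103e-01]
```

Call:
drive_tool:
  deltas:
    - {"gripper": 255, "offset": [0, -0.01, 0], "angular": [0, 0, 0]}
    - {"gripper": 255, "offset": [0, -0.02, 0], "angular": [0, 0, 0]}
    - {"gripper": 255, "offset": [0, -0.03, 0], "angular": [0, 0, 0]}
    - {"gripper": 255, "offset": [0, -0.04, 0], "angular": [0, 0, 0]}
    - {"gripper": 255, "offset": [0, -0.043, 0], "angular": [0, 0, 0]}

```text
t: 9.65
eef_pos: [0.5262, 0.1687, 0.2102]
tool_rot: [-0.0, 0.997, 0.076, -0.0]
contact_force: [-0.1, 0.2, -1.1]
gripper_width: 0.286
grasp_force: 43.2
```

Call:
drive_tool:
  deltas:
    - {"gripper": 255, "offset": [0, 0, 0.002], "angular": [0, 0, 0]}
    - {"gripper": 135, "offset": [0, 0, 0.002], "angular": [0, 0, 0]}
    - {"gripper": 135, "offset": [0, 0, 0.002], "angular": [0, 0, 0]}
    - {"gripper": 135, "offset": [0, 0, 0.002], "angular": [0, 0, 0]}
    - {"gripper": 135, "offset": [0, 0, 0.002], "angular": [0, 0, 0]}

```text
t: 10.15
eef_pos: [0.5265, 0.1663, 0.2084]
tool_rot: [0.0, 0.997, 0.075, -0.0]
contact_force: [-0.2, -0.3, -1.0]
gripper_width: 0.471
grasp_force: 0.0
```

Call:
drive_tool:
  deltas:
    - {"gripper": 135, "offset": [0, 0, -0.02], "angular": [0, 0, 0]}
    - {"gripper": 135, "offset": [0, 0, -0.06], "angular": [0, 0, 0]}
    - {"gripper": 135, "offset": [0, 0, -0.09], "angular": [0, 0, 0]}
    - {"gripper": 135, "offset": [0, 0, -0.09], "angular": [0, 0, 0]}

```text
t: 10.55
eef_pos: [0.5286, 0.1665, 0.3022]
tool_rot: [-0.001, 0.997, 0.075, 0.003]
contact_force: [-0.2, 0.1, 0.1]
gripper_width: 0.471
grasp_force: 0.0
```

Run:
```python
from h import *
p,M=st(); print(loc(p)); plan((stand(0,.125,.30),-81.4),(stand(0,.125,.1835),-81.4))
a=optics.read_camera('scene')[140:240,315:425]
cv2.imwrite('pics/rel1.png',cv2.resize(a,(440,400),interpolation=2))
hsv=cv2.cvtColor(a,cv2.COLOR_BGR2HSV); m=((hsv[...,0]<6)|(hsv[...,0]>174))&(hsv[...,1]>200)&(hsv[...,2]>90)
print('red cols per row 45-50',[(np.where(m[r])[0]+315).tolist() for r in (35,60)])
n,l,s,c=cv2.connectedComponentsWithStats(m.astype('u1')); print(s[s[:,4]>30],c[s[:,4]>30]+[315,140])
```

```text
t 10.55 p [0.5286 0.1665 0.3022] yawY -171.4 z [ 0.006  0.003 -1.   ] F [-0.2  0.1  0.1] w 0.471 g 0.0
[0.0023 0.091  0.3022]
t 10.55 p [0.5286 0.1665 0.3022] yawY -171.4 z [ 0.006  0.003 -1.   ] F [-0.2  0.1  0.1] w 0.471 g 0.0
0 off [-0.001, 0.011, 0.001] ang z -0.667
0 off [-0.006, 0.009, 0.001] ang z -0.667
0 off [-0.01, 0.005, 0.001] ang z -0.667
1 off [-0.0, 0.0, 0.117] ang z -0.0
red cols per row 45-50 [[370, 371, 372, 373, 374, 375, 376, 377, 378, 379, 380, 381, 382, 383, 388, 389, 390, 391, 392, 393, 394, 395, 396, 397], [374, 375, 376, 377, 378, 379, 380, 381, 382, 383, 384, 396, 397, 398, 399, 400, 401, 402, 403, 404, 405]]
[[    0     0   110   100 10150]
 [   73    25    20    40   459]
 [   55    30    16    34   387]] [[367.89970443 189.86433498]
 [397.74727669 183.62091503]
 [377.73643411 186.86563307]]
```

The middle ring hangs on the rod: its blob is at (378,187) beside L's at (398,184). Now I straddle and push it home.

Call:
drive_tool:
  deltas:
    - {"gripper": 130, "offset": [-0.001, 0.013, 0], "angular": [0, 0, -0.667]}
    - {"gripper": 130, "offset": [-0.001, 0.013, 0], "angular": [0, 0, -0.667]}
    - {"gripper": 130, "offset": [-0.001, 0.013, 0], "angular": [0, 0, -0.667]}
    - {"gripper": 130, "offset": [-0.001, 0.013, 0], "angular": [0, 0, -0.667]}

```text
t: 11.0
eef_pos: [0.5267, 0.1534, 0.2971]
tool_rot: [-0.0, 0.943, 0.333, -0.001]
contact_force: [-0.4, 0.1, 0.2]
gripper_width: 0.49
grasp_force: 0.0
```

Call:
drive_tool:
  deltas:
    - {"gripper": 130, "offset": [-0.006, 0.011, 0], "angular": [0, 0, -0.667]}
    - {"gripper": 130, "offset": [-0.006, 0.011, 0], "angular": [0, 0, -0.667]}
    - {"gripper": 130, "offset": [-0.006, 0.011, 0], "angular": [0, 0, -0.667]}
    - {"gripper": 130, "offset": [-0.006, 0.011, 0], "angular": [0, 0, -0.667]}

```text
t: 11.4
eef_pos: [0.5289, 0.141, 0.297]
tool_rot: [-0.0, 0.824, 0.566, -0.001]
contact_force: [0.4, -0.3, 1.4]
gripper_width: 0.489
grasp_force: 0.0
```

Call:
drive_tool:
  deltas:
    - {"gripper": 130, "offset": [-0.012, 0.005, 0], "angular": [0, 0, -0.667]}
    - {"gripper": 130, "offset": [-0.012, 0.005, 0], "angular": [0, 0, -0.667]}
    - {"gripper": 130, "offset": [-0.012, 0.005, 0], "angular": [0, 0, -0.667]}
    - {"gripper": 130, "offset": [-0.012, 0.005, 0], "angular": [0, 0, -0.667]}
    - {"gripper": 130, "offset": [-0.012, 0.005, 0], "angular": [0, 0, -0.667]}

```text
t: 11.9
eef_pos: [0.5293, 0.128, 0.2972]
tool_rot: [-0.001, 0.651, 0.759, -0.001]
contact_force: [0.5, 0.4, -0.3]
gripper_width: 0.488
grasp_force: 0.0
```

Run:
```python
from h import *
p,M=st(); print(loc(p)); plan((stand(0,.13,.1835),-81.4))
```

```text
t 11.9 p [0.5293 0.128  0.2972] yawY -81.3 z [-0.002 -0.    -1.   ] F [ 0.5  0.4 -0.3] w 0.488 g 0.0
[-0.0028  0.1291  0.2972]
t 11.9 p [0.5293 0.128  0.2972] yawY -81.3 z [-0.002 -0.    -1.   ] F [ 0.5  0.4 -0.3] w 0.488 g 0.0
0 off [-0.001, 0.003, 0.114] ang z 0.002
```

Target out ≈ 0.083, so a push of about 46 mm, with force checked at the end.

Call:
drive_tool:
  deltas:
    - {"gripper": 130, "offset": [-0.001, 0.003, 0.045], "angular": [0, 0, 0]}
    - {"gripper": 130, "offset": [-0.001, 0.003, 0.09], "angular": [0, 0, 0]}
    - {"gripper": 130, "offset": [-0.001, 0.003, 0.114], "angular": [0, 0, 0]}
    - {"gripper": 130, "offset": [-0.001, 0.003, 0.114], "angular": [0, 0, 0]}

```text
t: 12.3
eef_pos: [0.5304, 0.1271, 0.1805]
tool_rot: [-0.002, 0.652, 0.758, -0.004]
contact_force: [-0.1, -0.6, 0.1]
gripper_width: 0.488
grasp_force: 0.0
```

Call:
drive_tool:
  deltas:
    - {"gripper": 130, "offset": [0.01, 0, 0], "angular": [0, 0, 0]}
    - {"gripper": 130, "offset": [0.02, 0, 0], "angular": [0, 0, 0]}
    - {"gripper": 130, "offset": [0.03, 0, 0], "angular": [0, 0, 0]}
    - {"gripper": 130, "offset": [0.038, 0, 0], "angular": [0, 0, 0]}
    - {"gripper": 130, "offset": [0.042, 0, 0], "angular": [0, 0, 0]}

```text
t: 12.8
eef_pos: [0.5267, 0.1711, 0.1851]
tool_rot: [0.0, 0.651, 0.759, 0.001]
contact_force: [0.4, -0.8, 0.0]
gripper_width: 0.493
grasp_force: 0.0
```

Call:
drive_tool:
  deltas:
    - {"gripper": 130, "offset": [0.003, 0, 0], "angular": [0, 0, 0]}
    - {"gripper": 130, "offset": [0.006, 0, 0], "angular": [0, 0, 0]}
    - {"gripper": 130, "offset": [0.008, 0, 0], "angular": [0, 0, 0]}
    - {"gripper": 130, "offset": [0.008, 0, 0], "angular": [0, 0, 0]}

```text
t: 13.2
eef_pos: [0.5259, 0.1739, 0.1847]
tool_rot: [0.001, 0.653, 0.758, -0.001]
contact_force: [-0.6, -8.5, 3.8]
gripper_width: 0.491
grasp_force: 0.0
```

Run:
```python
from h import *
p,M=st(); print(loc(p))
```

```text
t 13.2 p [0.5259 0.1739 0.1847] yawY -81.47 z [ 0.    -0.004 -1.   ] F [-0.6 -8.5  3.8] w 0.491 g 0.0
[0.0007 0.0833 0.1847]
```

Call:
drive_tool:
  deltas:
    - {"gripper": 130, "offset": [0.005, 0, 0], "angular": [0, 0, 0]}
    - {"gripper": 130, "offset": [0.005, 0, 0], "angular": [0, 0, 0]}
    - {"gripper": 130, "offset": [0.005, 0, 0], "angular": [0, 0, 0]}

```text
t: 13.5
eef_pos: [0.5257, 0.1744, 0.1849]
tool_rot: [0.003, 0.654, 0.757, -0.003]
contact_force: [0.3, -19.9, 8.2]
gripper_width: 0.492
grasp_force: 0.0
```

Call:
drive_tool:
  deltas:
    - {"gripper": 130, "offset": [-0.015, 0, 0], "angular": [0, 0, 0]}
    - {"gripper": 130, "offset": [-0.025, 0, -0.045], "angular": [0, 0, 0]}
    - {"gripper": 110, "offset": [-0.03, 0, -0.09], "angular": [0, 0, 0]}
    - {"gripper": 110, "offset": [-0.03, 0, -0.116], "angular": [0, 0, 0]}
    - {"gripper": 110, "offset": [-0.03, 0, -0.116], "angular": [0, 0, 0]}

```text
t: 14.0
eef_pos: [0.5313, 0.1525, 0.3044]
tool_rot: [0.001, 0.652, 0.758, 0.004]
contact_force: [-0.3, 0.5, 1.0]
gripper_width: 0.568
grasp_force: 0.0
```

Run:
```python
from h import *
plan((rack(.001,.001,.27),-167))
```

```text
t 14.0 p [0.5313 0.1525 0.3044] yawY -81.38 z [ 0.007  0.004 -1.   ] F [-0.3  0.5  1. ] w 0.568 g 0.0
0 off [-0.12, -0.009, 0.011] ang z 0.634
0 off [-0.11, 0.05, 0.011] ang z 0.634
0 off [-0.073, 0.096, 0.011] ang z 0.634
```

Middle ring packed (83 mm, stalled at 20 N). Now the small ring.

Call:
drive_tool:
  deltas:
    - {"gripper": 110, "offset": [-0.12, -0.009, 0.01], "angular": [0, 0, 0.634]}
    - {"gripper": 110, "offset": [-0.12, -0.009, 0.01], "angular": [0, 0, 0.634]}
    - {"gripper": 110, "offset": [-0.12, -0.009, 0.01], "angular": [0, 0, 0.634]}
    - {"gripper": 110, "offset": [-0.12, -0.009, 0.01], "angular": [0, 0, 0.634]}

```text
t: 14.4
eef_pos: [0.5378, 0.028, 0.2896]
tool_rot: [0.0, 0.822, 0.57, -0.001]
contact_force: [0.7, 0.9, -0.0]
gripper_width: 0.566
grasp_force: 0.0
```

Call:
drive_tool:
  deltas:
    - {"gripper": 110, "offset": [-0.11, 0.05, 0.01], "angular": [0, 0, 0.634]}
    - {"gripper": 110, "offset": [-0.11, 0.05, 0.01], "angular": [0, 0, 0.634]}
    - {"gripper": 110, "offset": [-0.11, 0.05, 0.01], "angular": [0, 0, 0.634]}
    - {"gripper": 110, "offset": [-0.11, 0.05, 0.01], "angular": [0, 0, 0.634]}

```text
t: 14.8
eef_pos: [0.5471, -0.0923, 0.2796]
tool_rot: [0.001, 0.937, 0.35, -0.001]
contact_force: [0.1, 0.6, -0.2]
gripper_width: 0.565
grasp_force: 0.0
```

Call:
drive_tool:
  deltas:
    - {"gripper": 110, "offset": [-0.073, 0.096, 0.01], "angular": [0, 0, 0.634]}
    - {"gripper": 110, "offset": [-0.073, 0.096, 0.01], "angular": [0, 0, 0.634]}
    - {"gripper": 110, "offset": [-0.073, 0.096, 0.01], "angular": [0, 0, 0.634]}
    - {"gripper": 110, "offset": [-0.073, 0.096, 0.01], "angular": [0, 0, 0.634]}
    - {"gripper": 110, "offset": [-0.073, 0.096, 0.01], "angular": [0, 0, 0.634]}

```text
t: 15.3
eef_pos: [0.5568, -0.2088, 0.2692]
tool_rot: [0.0, 0.994, 0.113, -0.001]
contact_force: [1.0, -0.5, -0.6]
gripper_width: 0.566
grasp_force: 0.0
```

Run:
```python
from h import *
plan((rack(.001,.001,.156),-167))
im=optics.read_camera('wrist'); cv2.imwrite('pics/w4.png',im)
hsv=cv2.cvtColor(im,cv2.COLOR_BGR2HSV); m=((hsv[...,0]<6)|(hsv[...,0]>174))&(hsv[...,1]>200)&(hsv[...,2]>90)
n,l,s,c=cv2.connectedComponentsWithStats(m.astype('u1')); print(s[s[:,4]>60])
pr=proj('wrist',[rack(.001,.001+a,.1087) for a in(-.0125,.0125)]+[rack(x,.001,.0677) for x in(-.04,.042)]); print(pr)
r=int(pr[0,1]); x=np.where(m[r])[0]; print(x.min(),x.max())
```

```text
t 15.3 p [ 0.5568 -0.2088  0.2692] yawY -167.03 z [-0.002 -0.    -1.   ] F [ 1.  -0.5 -0.6] w 0.566 g 0.0
0 off [0.003, -0.001, 0.113] ang z -0.001
[[     0      0    640    400 253649]
 [   303    141     30     83   2351]]
[[334.26638852 196.21471099]
 [304.95542114 196.14143697]
 [319.6796432  221.25552726]
 [319.82147855 141.33956886]]
304 332
```

Call:
drive_tool:
  deltas:
    - {"gripper": 110, "offset": [0.002, -0.002, 0.05], "angular": [0, 0, 0]}
    - {"gripper": 110, "offset": [0.002, -0.002, 0.095], "angular": [0, 0, 0]}
    - {"gripper": 110, "offset": [0.002, -0.002, 0.113], "angular": [0, 0, 0]}
    - {"gripper": 110, "offset": [0.002, -0.002, 0.113], "angular": [0, 0, 0]}
    - {"gripper": 110, "offset": [0.002, -0.002, 0.113], "angular": [0, 0, 0]}

```text
t: 15.85
eef_pos: [0.5595, -0.2062, 0.1587]
tool_rot: [0.0, 0.993, 0.114, 0.001]
contact_force: [0.5, -0.8, -0.3]
gripper_width: 0.572
grasp_force: 0.0
```

Call:
drive_tool:
  deltas:
    - {"gripper": 255, "offset": [0, 0, 0], "angular": [0, 0, 0]}
    - {"gripper": 255, "offset": [0, 0, 0], "angular": [0, 0, 0]}
    - {"gripper": 255, "offset": [0, 0, 0], "angular": [0, 0, 0]}
    - {"gripper": 255, "offset": [0, 0, 0], "angular": [0, 0, 0]}
    - {"gripper": 255, "offset": [0, 0, 0], "angular": [0, 0, 0]}

```text
t: 16.35
eef_pos: [0.56, -0.2063, 0.1594]
tool_rot: [0.0, 0.993, 0.114, 0.002]
contact_force: [-0.2, 0.5, 7.4]
gripper_width: 0.285
grasp_force: 40.4
```

Call:
drive_tool:
  deltas:
    - {"gripper": 255, "offset": [0, 0, -0.02], "angular": [0, 0, 0]}
    - {"gripper": 255, "offset": [0, 0, -0.05], "angular": [0, 0, 0]}
    - {"gripper": 255, "offset": [0, 0, -0.1], "angular": [0, 0, 0]}
    - {"gripper": 255, "offset": [0, 0, -0.14], "angular": [0, 0, 0]}
    - {"gripper": 255, "offset": [0, 0, -0.14], "angular": [0, 0, 0]}

```text
t: 16.85
eef_pos: [0.5609, -0.2077, 0.3036]
tool_rot: [0.002, 0.994, 0.114, 0.005]
contact_force: [0.5, -0.3, -1.1]
gripper_width: 0.288
grasp_force: 39.7
```

Run:
```python
from h import *
plan((stand(0,.185,.26),-171.4))
```

```text
t 16.85 p [ 0.5609 -0.2077  0.3036] yawY -166.94 z [ 0.01  -0.002 -1.   ] F [ 0.5 -0.3 -1.1] w 0.288 g 39.7
0 off [0.022, -0.139, 0.022] ang z 0.05
0 off [0.016, -0.14, 0.022] ang z 0.05
```

Call:
drive_tool:
  deltas:
    - {"gripper": 255, "offset": [0.022, -0.139, 0.022], "angular": [0, 0, 0.05]}
    - {"gripper": 255, "offset": [0.022, -0.139, 0.022], "angular": [0, 0, 0.05]}
    - {"gripper": 255, "offset": [0.022, -0.139, 0.022], "angular": [0, 0, 0.05]}

```text
t: 17.15
eef_pos: [0.5481, -0.063, 0.2748]
tool_rot: [-0.001, 0.996, 0.095, -0.0]
contact_force: [1.7, 0.3, -0.8]
gripper_width: 0.281
grasp_force: 39.6
```

Call:
drive_tool:
  deltas:
    - {"gripper": 255, "offset": [0.016, -0.14, 0.022], "angular": [0, 0, 0.05]}
    - {"gripper": 255, "offset": [0.016, -0.14, 0.045], "angular": [0, 0, 0.05]}
    - {"gripper": 255, "offset": [0.016, -0.14, 0.07], "angular": [0, 0, 0.05]}
    - {"gripper": 255, "offset": [0.016, -0.14, 0.07], "angular": [0, 0, 0.05]}
    - {"gripper": 255, "offset": [0.016, -0.14, 0.07], "angular": [0, 0, 0.05]}

```text
t: 17.65
eef_pos: [0.5369, 0.077, 0.2038]
tool_rot: [0.0, 0.997, 0.077, -0.002]
contact_force: [-0.1, -0.7, -0.0]
gripper_width: 0.282
grasp_force: 39.7
```

Call:
drive_tool:
  deltas:
    - {"gripper": 255, "offset": [0, 0, 0], "angular": [0, 0, 0]}
    - {"gripper": 255, "offset": [0, 0, 0], "angular": [0, 0, 0]}

```text
t: 17.85
eef_pos: [0.5389, 0.073, 0.2066]
tool_rot: [0.0, 0.997, 0.073, 0.001]
contact_force: [-0.2, -0.2, -0.8]
gripper_width: 0.285
grasp_force: 39.7
```

Run:
```python
from h import *
p,M=st(); print(loc(p)); plan((stand(0,.185,.212),-171.4))
a=optics.read_camera('scene')
hsv=cv2.cvtColor(a,cv2.COLOR_BGR2HSV); m=((hsv[...,0]<6)|(hsv[...,0]>174))&(hsv[...,1]>200)&(hsv[...,2]>90)
n,l,s,c=cv2.connectedComponentsWithStats(m.astype('u1')); print(s[s[:,4]>60],c[s[:,4]>60]); print(proj('scene',p-[0,0,.0917]),proj('scene',stand(0,.141,.12)))
cv2.imwrite('pics/ins2.png',cv2.resize(a[140:240,315:425],(660,600),interpolation=2))
```

```text
t 17.85 p [0.5389 0.073  0.2066] yawY -171.59 z [ 0.002 -0.    -1.   ] F [-0.2 -0.2 -0.8] w 0.285 g 39.7
[-0.0016  0.185   0.2066]
t 17.85 p [0.5389 0.073  0.2066] yawY -171.59 z [ 0.002 -0.    -1.   ] F [-0.2 -0.2 -0.8] w 0.285 g 39.7
0 off [0.002, 0.0, -0.005] ang z -0.004
[[     0      0    640    400 254991]
 [   380    165     28     40    739]
 [   337    175     13     29    270]] [[319.25856207 199.5513175 ]
 [393.9255751  185.0405954 ]
 [343.81111111 190.61111111]]
[[343.6093714  190.21794362]] [[359.74117948 188.0264781 ]]
```

View pics/ins2.png

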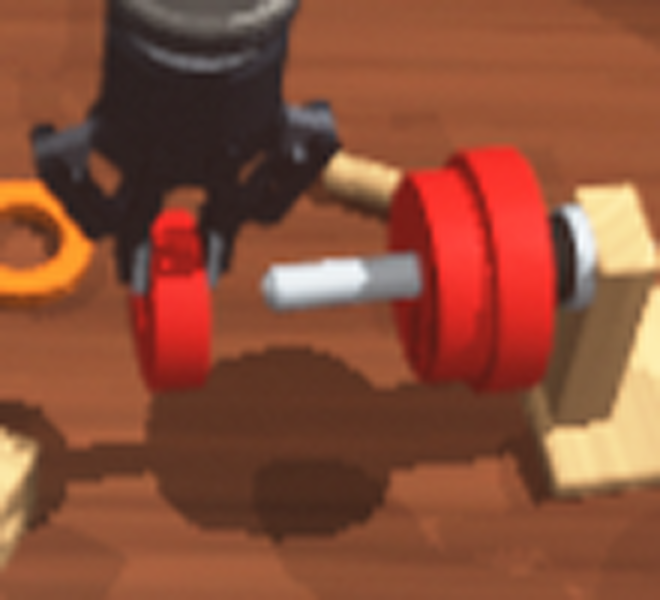

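The picture shows L and M packed against the stop and flange, with S level at (170,300) in line with the rod tip (270,285). Insert.

Call:
drive_tool:
  deltas:
    - {"gripper": 255, "offset": [0.0015, 0, -0.005], "angular": [0, 0, 0]}
    - {"gripper": 255, "offset": [0.0015, -0.01, -0.005], "angular": [0, 0, 0]}
    - {"gripper": 255, "offset": [0.0015, -0.02, -0.005], "angular": [0, 0, 0]}
    - {"gripper": 255, "offset": [0.0015, -0.03, -0.005], "angular": [0, 0, 0]}
    - {"gripper": 255, "offset": [0.0015, -0.035, -0.005], "angular": [0, 0, 0]}

```text
t: 18.4
eef_pos: [0.5343, 0.1118, 0.2102]
tool_rot: [-0.0, 0.997, 0.076, 0.0]
contact_force: [1.4, -0.6, -0.0]
gripper_width: 0.281
grasp_force: 39.8
```

Call:
drive_tool:
  deltas:
    - {"gripper": 255, "offset": [0, -0.005, 0], "angular": [0, 0, 0]}
    - {"gripper": 255, "offset": [0, -0.01, 0], "angular": [0, 0, 0]}
    - {"gripper": 255, "offset": [0, -0.015, 0], "angular": [0, 0, 0]}
    - {"gripper": 255, "offset": [0, -0.015, 0], "angular": [0, 0, 0]}

```text
t: 18.8
eef_pos: [0.5322, 0.1257, 0.2104]
tool_rot: [-0.0, 0.997, 0.075, 0.0]
contact_force: [-0.6, 1.3, -0.9]
gripper_width: 0.286
grasp_force: 39.8
```

Run:
```python
from h import *
p,M=st(); print(loc(p))
```

```text
t 18.8 p [0.5322 0.1257 0.2104] yawY -171.36 z [ 0.  0. -1.] F [-0.6  1.3 -0.9] w 0.286 g 39.8
[-0.0003  0.1319  0.2104]
```

Call:
drive_tool:
  deltas:
    - {"gripper": 255, "offset": [0, -0.01, 0], "angular": [0, 0, 0]}
    - {"gripper": 255, "offset": [0, -0.02, 0], "angular": [0, 0, 0]}
    - {"gripper": 255, "offset": [0, -0.024, 0.001], "angular": [0, 0, 0]}
    - {"gripper": 255, "offset": [0, -0.024, 0.002], "angular": [0, 0, 0]}
    - {"gripper": 255, "offset": [0, -0.024, 0.002], "angular": [0, 0, 0]}

```text
t: 19.3
eef_pos: [0.5295, 0.1499, 0.2092]
tool_rot: [-0.001, 0.997, 0.075, 0.001]
contact_force: [0.9, 2.7, 6.2]
gripper_width: 0.286
grasp_force: 40.5
```

Call:
drive_tool:
  deltas:
    - {"gripper": 145, "offset": [0, 0, 0], "angular": [0, 0, 0]}
    - {"gripper": 145, "offset": [0, 0, 0], "angular": [0, 0, 0]}
    - {"gripper": 145, "offset": [0, 0, 0], "angular": [0, 0, 0]}
    - {"gripper": 145, "offset": [0, 0, 0], "angular": [0, 0, 0]}

```text
t: 19.7
eef_pos: [0.5283, 0.1484, 0.2082]
tool_rot: [0.0, 0.997, 0.075, -0.0]
contact_force: [-1.0, 0.4, -0.1]
gripper_width: 0.43
grasp_force: 0.0
```

Call:
drive_tool:
  deltas:
    - {"gripper": 145, "offset": [0, 0, -0.02], "angular": [0, 0, 0]}
    - {"gripper": 145, "offset": [0, 0, -0.06], "angular": [0, 0, 0]}
    - {"gripper": 145, "offset": [0, 0, -0.09], "angular": [0, 0, 0]}
    - {"gripper": 145, "offset": [0, 0, -0.09], "angular": [0, 0, 0]}

```text
t: 20.1
eef_pos: [0.5305, 0.1482, 0.3019]
tool_rot: [-0.001, 0.997, 0.075, 0.003]
contact_force: [-0.2, 0.2, -0.3]
gripper_width: 0.431
grasp_force: 0.0
```

Run:
```python
from h import *
p,M=st(); print(loc(p)); plan((stand(0,.136,.297),-81.4))
a=optics.read_camera('scene')
hsv=cv2.cvtColor(a,cv2.COLOR_BGR2HSV); m=((hsv[...,0]<6)|(hsv[...,0]>174))&(hsv[...,1]>200)&(hsv[...,2]>90)
n,l,s,c=cv2.connectedComponentsWithStats(m.astype('u1')); print(s[s[:,4]>60],c[s[:,4]>60]); print(proj('scene',[stand(0,.108,.117),stand(0,.1205,.158)]))
```

```text
t 20.1 p [0.5305 0.1482 0.3019] yawY -171.44 z [ 0.006  0.002 -1.   ] F [-0.2  0.2 -0.3] w 0.431 g 0.0
[0.0014 0.1093 0.3019]
t 20.1 p [0.5305 0.1482 0.3019] yawY -171.44 z [ 0.006  0.002 -1.   ] F [-0.2  0.2 -0.3] w 0.431 g 0.0
0 off [-0.0, 0.009, 0.002] ang z -0.667
0 off [-0.005, 0.007, 0.002] ang z -0.667
0 off [-0.008, 0.004, 0.002] ang z -0.667
[[     0      0    640    400 254931]
 [   380    165     28     40    759]
 [   364    173     15     29    310]] [[319.21561913 199.55798628]
 [393.90513834 185.0171278 ]
 [371.19032258 187.27419355]]
[[371.50006812 187.56109004]
 [368.62627073 178.63045371]]
```

S hangs on the rod (blob at (371,187), predicted (371.5,187.6)). Turn and straddle.

Call:
drive_tool:
  deltas:
    - {"gripper": 130, "offset": [0, 0.01, 0], "angular": [0, 0, -0.667]}
    - {"gripper": 130, "offset": [0, 0.01, 0], "angular": [0, 0, -0.667]}
    - {"gripper": 130, "offset": [0, 0.01, 0], "angular": [0, 0, -0.667]}
    - {"gripper": 130, "offset": [0, 0.01, 0], "angular": [0, 0, -0.667]}

```text
t: 20.55
eef_pos: [0.5293, 0.1385, 0.2971]
tool_rot: [-0.0, 0.943, 0.333, -0.001]
contact_force: [-0.3, -0.5, 0.1]
gripper_width: 0.492
grasp_force: 0.0
```

Call:
drive_tool:
  deltas:
    - {"gripper": 130, "offset": [-0.005, 0.009, 0], "angular": [0, 0, -0.667]}
    - {"gripper": 130, "offset": [-0.005, 0.009, 0], "angular": [0, 0, -0.667]}
    - {"gripper": 130, "offset": [-0.005, 0.009, 0], "angular": [0, 0, -0.667]}
    - {"gripper": 130, "offset": [-0.005, 0.009, 0], "angular": [0, 0, -0.667]}

```text
t: 20.95
eef_pos: [0.531, 0.1283, 0.2971]
tool_rot: [-0.0, 0.825, 0.566, -0.001]
contact_force: [0.4, 0.4, 0.3]
gripper_width: 0.49
grasp_force: 0.0
```

Call:
drive_tool:
  deltas:
    - {"gripper": 130, "offset": [-0.01, 0.005, 0], "angular": [0, 0, -0.667]}
    - {"gripper": 130, "offset": [-0.01, 0.005, 0], "angular": [0, 0, -0.667]}
    - {"gripper": 130, "offset": [-0.01, 0.005, 0], "angular": [0, 0, -0.667]}
    - {"gripper": 130, "offset": [-0.01, 0.005, 0], "angular": [0, 0, -0.667]}
    - {"gripper": 130, "offset": [-0.01, 0.005, 0], "angular": [0, 0, -0.667]}

```text
t: 21.45
eef_pos: [0.5321, 0.1171, 0.2972]
tool_rot: [-0.001, 0.652, 0.758, -0.001]
contact_force: [0.2, -0.5, 0.5]
gripper_width: 0.493
grasp_force: 0.0
```

Run:
```python
from h import *
p,M=st(); print(loc(p)); plan((stand(0,.141,.1835),-81.4))
```

```text
t 21.45 p [0.5321 0.1171 0.2972] yawY -81.34 z [-0.002 -0.    -1.   ] F [ 0.2 -0.5  0.5] w 0.493 g 0.0
[-0.0017  0.1403  0.2972]
t 21.45 p [0.5321 0.1171 0.2972] yawY -81.34 z [-0.002 -0.    -1.   ] F [ 0.2 -0.5  0.5] w 0.493 g 0.0
0 off [-0.001, 0.002, 0.114] ang z 0.001
```

Target out ≈ 0.108: a push of 33 mm plus a squeeze.

Call:
drive_tool:
  deltas:
    - {"gripper": 130, "offset": [-0.002, 0.002, 0.045], "angular": [0, 0, 0]}
    - {"gripper": 130, "offset": [-0.002, 0.002, 0.09], "angular": [0, 0, 0]}
    - {"gripper": 130, "offset": [-0.001, 0.002, 0.114], "angular": [0, 0, 0]}
    - {"gripper": 130, "offset": [-0.001, 0.002, 0.114], "angular": [0, 0, 0]}

```text
t: 21.85
eef_pos: [0.5322, 0.1162, 0.1805]
tool_rot: [-0.002, 0.653, 0.758, -0.004]
contact_force: [0.8, -0.2, 0.7]
gripper_width: 0.489
grasp_force: 0.0
```

Call:
drive_tool:
  deltas:
    - {"gripper": 130, "offset": [0.008, 0, 0], "angular": [0, 0, 0]}
    - {"gripper": 130, "offset": [0.016, 0, 0], "angular": [0, 0, 0]}
    - {"gripper": 130, "offset": [0.024, 0, 0], "angular": [0, 0, 0]}
    - {"gripper": 130, "offset": [0.03, 0, 0], "angular": [0, 0, 0]}
    - {"gripper": 130, "offset": [0.03, 0, 0], "angular": [0, 0, 0]}

```text
t: 22.35
eef_pos: [0.5305, 0.1481, 0.185]
tool_rot: [-0.0, 0.651, 0.759, 0.001]
contact_force: [0.1, 0.7, 0.1]
gripper_width: 0.489
grasp_force: 0.0
```

Call:
drive_tool:
  deltas:
    - {"gripper": 130, "offset": [0.003, 0, 0], "angular": [0, 0, 0]}
    - {"gripper": 130, "offset": [0.006, 0, 0], "angular": [0, 0, 0]}
    - {"gripper": 130, "offset": [0.009, 0, 0], "angular": [0, 0, 0]}
    - {"gripper": 130, "offset": [0.009, 0, 0], "angular": [0, 0, 0]}

```text
t: 22.75
eef_pos: [0.5298, 0.1502, 0.1847]
tool_rot: [0.002, 0.653, 0.757, -0.002]
contact_force: [1.9, -12.5, 3.9]
gripper_width: 0.493
grasp_force: 6.4
```

Run:
```python
from h import *
p,M=st(); print(loc(p))
```

```text
t 22.75 p [0.5298 0.1502 0.1847] yawY -81.57 z [ 0.001 -0.006 -1.   ] F [  1.9 -12.5   3.9] w 0.493 g 6.4
[0.001  0.1073 0.1847]
```

Call:
drive_tool:
  deltas:
    - {"gripper": 130, "offset": [0.004, 0, 0], "angular": [0, 0, 0]}
    - {"gripper": 130, "offset": [0.004, 0, 0], "angular": [0, 0, 0]}
    - {"gripper": 130, "offset": [0.004, 0, 0], "angular": [0, 0, 0]}

```text
t: 23.05
eef_pos: [0.5295, 0.1506, 0.1848]
tool_rot: [0.004, 0.654, 0.756, -0.003]
contact_force: [1.0, -22.0, 5.2]
gripper_width: 0.49
grasp_force: 11.0
```

Call:
drive_tool:
  deltas:
    - {"gripper": 130, "offset": [-0.02, 0, 0], "angular": [0, 0, 0]}
    - {"gripper": 130, "offset": [-0.025, 0, -0.045], "angular": [0, 0, 0]}
    - {"gripper": 100, "offset": [-0.03, 0, -0.07], "angular": [0, 0, 0]}
    - {"gripper": 40, "offset": [-0.03, 0, -0.07], "angular": [0, 0, 0]}

```text
t: 23.45
eef_pos: [0.5351, 0.1285, 0.2578]
tool_rot: [0.001, 0.653, 0.758, 0.003]
contact_force: [0.1, -0.5, 0.0]
gripper_width: 0.76
grasp_force: 0.0
```

Run:
```python
from h import *
c=np.array([.5885,-.0211,.22]); plan((c,-117.6),(c*[1,1,0]+[0,0,.09],-117.6))
# jar position from white cap pixel in scene and side
print('jar',*tri([('scene',(279,254)),('side',(390,197))]))
```

```text
t 23.45 p [0.5351 0.1285 0.2578] yawY -81.5 z [ 0.006  0.002 -1.   ] F [ 0.1 -0.5  0. ] w 0.76 g 0.0
0 off [-0.156, 0.031, 0.038] ang z 0.802
1 off [0.0, -0.0, 0.13] ang z -0.0
jar [ 0.72612875 -0.09430756  0.08392118] [-0.2  0.1 -0.2 -0.1]
```

Call:
drive_tool:
  deltas:
    - {"gripper": 40, "offset": [-0.156, 0.031, 0.038], "angular": [0, 0, 0.802]}
    - {"gripper": 40, "offset": [-0.156, 0.031, 0.038], "angular": [0, 0, 0.802]}
    - {"gripper": 40, "offset": [-0.156, 0.031, 0.038], "angular": [0, 0, 0.802]}
    - {"gripper": 40, "offset": [-0.156, 0.031, 0.038], "angular": [0, 0, 0.802]}
    - {"gripper": 40, "offset": [-0.156, 0.031, 0.038], "angular": [0, 0, 0.802]}

```text
t: 23.95
eef_pos: [0.5867, -0.0232, 0.2153]
tool_rot: [0.001, 0.857, 0.516, -0.001]
contact_force: [0.1, 0.6, -0.2]
gripper_width: 0.843
grasp_force: 0.0
```

Run:
```python
from h import *
plan((np.array([.5885,-.0211,.09]),-117.6))
im=optics.read_camera('wrist'); cv2.imwrite('pics/w5.png',im)
Rz=R.from_euler('z',-.4814).as_matrix()
print(np.round(proj('wrist',[Rz@np.array(l)/1e3+[.5885,-.0211,0] for l in((-24,-28,56),(-24,28,56),(24,28,56),(24,-28,56))])).tolist())
h=cv2.cvtColor(im,cv2.COLOR_BGR2HSV); m=((h[...,0]>15)&(h[...,0]<32)&(h[...,2]>190)).astype('u1')
n,l,s,c=cv2.connectedComponentsWithStats(m)
for i in range(1,n):
    if s[i,4]>400: print(s[i],c[i],cv2.minAreaRect(np.argwhere(l==i)[:,::-1].astype('f4')))
```

```text
t 23.95 p [ 0.5867 -0.0232  0.2153] yawY -117.94 z [-0.001 -0.002 -1.   ] F [ 0.1  0.6 -0.2] w 0.843 g 0.0
0 off [0.003, 0.001, 0.125] ang z -0.007
[[295.0, 228.0], [293.0, 165.0], [351.0, 165.0], [349.0, 228.0]]
[ 468    0  101   23 1093] [522.02378774  10.22506862] ((518.0, 11.0), (22.0, 100.0), 90.0)
[  0  59  21  58 589] [ 7.25806452 94.64006791] ((3.4891114234924316, 88.9089126586914), (58.383235931396484, 15.396799087524414), 69.14553833007812)
[ 289  149   60   79 4137] [319.29030699 187.86366933] ((319.3046569824219, 188.35867309570312), (77.46649932861328, 59.03329849243164), 88.31531524658203)
[ 134  198   68   62 1972] [167.44574037 228.28397566] ((167.5, 228.5), (61.0, 67.0), 90.0)
```

Call:
drive_tool:
  deltas:
    - {"gripper": 40, "offset": [0.003, -0.001, 0.05], "angular": [0, 0, 0]}
    - {"gripper": 40, "offset": [0.003, -0.001, 0.1], "angular": [0, 0, 0]}
    - {"gripper": 40, "offset": [0.003, -0.001, 0.123], "angular": [0, 0, 0]}
    - {"gripper": 40, "offset": [0.003, -0.001, 0.123], "angular": [0, 0, 0]}
    - {"gripper": 40, "offset": [0.003, -0.001, 0.123], "angular": [0, 0, 0]}

```text
t: 24.5
eef_pos: [0.5877, -0.0158, 0.0939]
tool_rot: [-0.0, 0.854, 0.52, 0.0]
contact_force: [-0.1, -0.4, 0.4]
gripper_width: 0.84
grasp_force: 0.0
```

Call:
drive_tool:
  deltas:
    - {"gripper": 255, "offset": [0, 0, 0], "angular": [0, 0, 0]}
    - {"gripper": 255, "offset": [0, 0, 0], "angular": [0, 0, 0]}
    - {"gripper": 255, "offset": [0, 0, 0], "angular": [0, 0, 0]}
    - {"gripper": 255, "offset": [0, 0, 0], "angular": [0, 0, 0]}
    - {"gripper": 255, "offset": [0, 0, 0], "angular": [0, 0, 0]}
  grip_force: 50

```text
t: 25.0
eef_pos: [0.5889, -0.0167, 0.0955]
tool_rot: [0.0, 0.855, 0.519, 0.002]
contact_force: [-0.1, 1.1, 7.4]
gripper_width: 0.554
grasp_force: 52.2
```

Run:
```python
from h import *
p,M=st(); plan((p+[0,0,.1],None),(stand(0,.21,.19),-81.4))
```

```text
t 25.0 p [ 0.5889 -0.0167  0.0955] yawY -117.42 z [ 0.003  0.001 -1.   ] F [-0.1  1.1  7.4] w 0.554 g 52.2
t 25.0 p [ 0.5889 -0.0167  0.0955] yawY -117.42 z [ 0.003  0.001 -1.   ] F [-0.1  1.1  7.4] w 0.554 g 52.2
0 off [0.0, 0.0, -0.1] ang z -0.0
1 off [0.037, -0.07, 0.005] ang z -0.8
```

Call:
drive_tool:
  deltas:
    - {"gripper": 255, "offset": [0, 0, -0.03], "angular": [0, 0, 0]}
    - {"gripper": 255, "offset": [0, 0, -0.07], "angular": [0, 0, 0]}
    - {"gripper": 255, "offset": [0, 0, -0.1], "angular": [0, 0, 0]}

```text
t: 25.3
eef_pos: [0.588, -0.0172, 0.1961]
tool_rot: [0.0, 0.855, 0.519, 0.001]
contact_force: [0.7, 0.8, -1.2]
gripper_width: 0.553
grasp_force: 51.7
```

Call:
drive_tool:
  deltas:
    - {"gripper": 255, "offset": [0.037, -0.07, 0.005], "angular": [0, 0, -0.8]}
    - {"gripper": 255, "offset": [0.037, -0.07, 0.005], "angular": [0, 0, -0.8]}
    - {"gripper": 255, "offset": [0.037, -0.07, 0.005], "angular": [0, 0, -0.8]}
    - {"gripper": 255, "offset": [0.037, -0.07, 0.005], "angular": [0, 0, -0.8]}
    - {"gripper": 255, "offset": [0.037, -0.07, 0.005], "angular": [0, 0, -0.8]}

```text
t: 25.8
eef_pos: [0.5426, 0.0484, 0.1894]
tool_rot: [0.0, 0.651, 0.759, 0.001]
contact_force: [0.4, 0.6, -1.0]
gripper_width: 0.552
grasp_force: 51.6
```

Call:
drive_tool:
  deltas:
    - {"gripper": 255, "offset": [0, 0, 0], "angular": [0, 0, 0]}
    - {"gripper": 255, "offset": [0, 0, 0], "angular": [0, 0, 0]}
    - {"gripper": 255, "offset": [0, 0, 0], "angular": [0, 0, 0]}

```text
t: 26.1
eef_pos: [0.5426, 0.0479, 0.1884]
tool_rot: [0.0, 0.653, 0.757, -0.0]
contact_force: [-0.3, 0.1, -1.1]
gripper_width: 0.554
grasp_force: 51.7
```

Run:
```python
from h import *
p,M=st(); print(loc(p)); plan((stand(0.0003,.205,.1875),-81.4))
a=optics.read_camera('scene'); b=optics.read_camera('side')
cv2.imwrite('pics/cap1.png',np.hstack([cv2.resize(a[140:240,300:400],(400,400),interpolation=2),cv2.resize(b[140:240,250:350],(400,400),interpolation=2)]))
cl=lambda y:p-[0,0,.0675]+M@np.array([y-.004,0,0])
for n,o in(('scene',(300,140)),('side',(250,140))):
    q=[cl(y)+M@np.array([0,s*.024,-z]) for y in(-.028,.028) for s in(-1,1) for z in(-.028,.028)]
    print(n,np.round((proj(n,q)-o)*4).tolist(),np.round((proj(n,stand(0,.141,.12))-o)*4))
```

```text
t 26.1 p [0.5426 0.0479 0.1884] yawY -81.58 z [ 0. -0. -1.] F [-0.3  0.1 -1.1] w 0.554 g 51.7
[-0.0017  0.2103  0.1884]
t 26.1 p [0.5426 0.0479 0.1884] yawY -81.58 z [ 0. -0. -1.] F [-0.3  0.1 -1.1] w 0.554 g 51.7
0 off [0.005, 0.002, 0.001] ang z -0.004
scene [[85.0, 200.0], [88.0, 150.0], [95.0, 256.0], [98.0, 206.0], [165.0, 193.0], [170.0, 142.0], [176.0, 248.0], [182.0, 199.0]] [[239. 192.]]
side [[209.0, 265.0], [206.0, 196.0], [261.0, 227.0], [260.0, 159.0], [146.0, 225.0], [141.0, 157.0], [199.0, 189.0], [196.0, 121.0]] [[124. 143.]]
```

View pics/cap1.png

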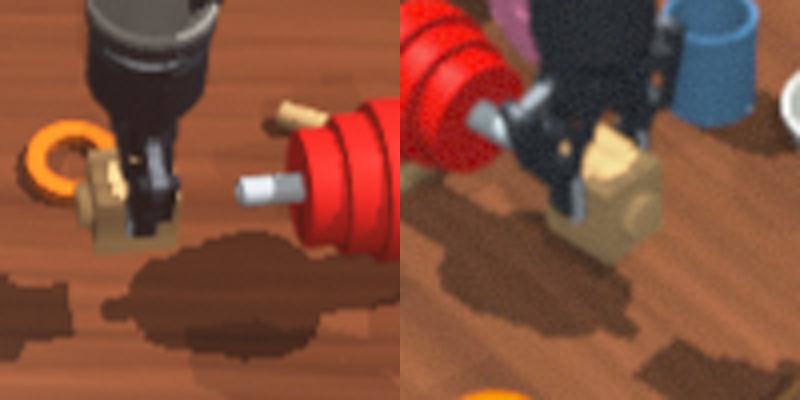

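The cap is level in the fingers: lower edge (97,252)–(180,246), and both the cap and the rod tip (241,190) are offset the same 2 px from prediction. The three rings are packed. Insert slowly.

Call:
drive_tool:
  deltas:
    - {"gripper": 255, "offset": [0.01, 0.002, 0.001], "angular": [0, 0, 0]}
    - {"gripper": 255, "offset": [0.025, 0.002, 0.001], "angular": [0, 0, 0]}
    - {"gripper": 255, "offset": [0.035, 0.002, 0.001], "angular": [0, 0, 0]}
    - {"gripper": 255, "offset": [0.045, 0.002, 0.001], "angular": [0, 0, 0]}
    - {"gripper": 255, "offset": [0.055, 0.002, 0.001], "angular": [0, 0, 0]}

```text
t: 26.7
eef_pos: [0.5361, 0.1042, 0.1874]
tool_rot: [-0.0, 0.652, 0.758, -0.0]
contact_force: [0.2, -0.2, -0.7]
gripper_width: 0.554
grasp_force: 51.7
```

Call:
drive_tool:
  deltas:
    - {"gripper": 255, "offset": [0.008, 0, 0], "angular": [0, 0, 0]}
    - {"gripper": 255, "offset": [0.016, 0, 0], "angular": [0, 0, 0]}
    - {"gripper": 255, "offset": [0.024, 0, 0], "angular": [0, 0, 0]}
    - {"gripper": 255, "offset": [0.028, 0, 0], "angular": [0, 0, 0]}

```text
t: 27.1
eef_pos: [0.532, 0.1315, 0.1874]
tool_rot: [-0.0, 0.652, 0.758, 0.0]
contact_force: [-0.1, -2.7, -2.1]
gripper_width: 0.56
grasp_force: 51.7
```

Run:
```python
from h import *
p,M=st(); print(loc(p))
```

```text
t 27.1 p [0.532  0.1315 0.1874] yawY -81.4 z [-0.  0. -1.] F [-0.1 -2.7 -2.1] w 0.56 g 51.7
[0.0004 0.1261 0.1874]
```

Call:
drive_tool:
  deltas:
    - {"gripper": 255, "offset": [0.003, 0, 0], "angular": [0, 0, 0]}
    - {"gripper": 255, "offset": [0.003, 0, 0], "angular": [0, 0, 0]}
    - {"gripper": 255, "offset": [0.003, 0, 0], "angular": [0, 0, 0]}

```text
t: 27.4
eef_pos: [0.532, 0.1316, 0.1873]
tool_rot: [0.001, 0.653, 0.757, -0.001]
contact_force: [2.1, -5.1, -3.4]
gripper_width: 0.556
grasp_force: 51.9
```

Call:
drive_tool:
  deltas:
    - {"gripper": 255, "offset": [0.004, 0, 0], "angular": [0, 0, 0]}
    - {"gripper": 255, "offset": [0.004, 0, 0], "angular": [0, 0, 0]}
    - {"gripper": 255, "offset": [0.004, 0, 0], "angular": [0, 0, 0]}

```text
t: 27.7
eef_pos: [0.532, 0.132, 0.1873]
tool_rot: [0.003, 0.654, 0.756, -0.002]
contact_force: [3.7, -13.9, -5.0]
gripper_width: 0.554
grasp_force: 52.5
```

Run:
```python
from h import *
p,M=st(); print(loc(p))
```

```text
t 27.7 p [0.532  0.132  0.1873] yawY -81.73 z [ 0.002 -0.006 -1.   ] F [  3.7 -13.9  -5. ] w 0.554 g 52.5
[0.0004 0.1255 0.1873]
```

Call:
drive_tool:
  deltas:
    - {"gripper": 255, "offset": [-0.004, 0, 0], "angular": [0, 0, 0]}
    - {"gripper": 40, "offset": [-0.005, 0, 0], "angular": [0, 0, 0]}
    - {"gripper": 40, "offset": [-0.005, 0, 0], "angular": [0, 0, 0]}
    - {"gripper": 40, "offset": [-0.005, 0, 0], "angular": [0, 0, 0]}
    - {"gripper": 40, "offset": [-0.005, 0, 0], "angular": [0, 0, 0]}

```text
t: 28.2
eef_pos: [0.5318, 0.1332, 0.1875]
tool_rot: [-0.0, 0.652, 0.758, 0.0]
contact_force: [0.5, -0.1, -0.8]
gripper_width: 0.841
grasp_force: 0.0
```

Call:
drive_tool:
  deltas:
    - {"gripper": 40, "offset": [0, 0, -0.04], "angular": [0, 0, 0]}
    - {"gripper": 40, "offset": [0, 0, -0.08], "angular": [0, 0, 0]}
    - {"gripper": 40, "offset": [-0.045, 0, -0.08], "angular": [0, 0, 0]}
    - {"gripper": 255, "offset": [-0.075, 0, -0.08], "angular": [0, 0, 0]}
    - {"gripper": 255, "offset": [-0.075, 0, -0.08], "angular": [0, 0, 0]}

```text
t: 28.7
eef_pos: [0.5433, 0.0537, 0.2683]
tool_rot: [0.001, 0.655, 0.756, 0.0]
contact_force: [0.2, 0.0, -0.2]
gripper_width: 0.513
grasp_force: 0.0
```

Call:
drive_tool:
  deltas:
    - {"gripper": 255, "offset": [0, 0, 0.04], "angular": [0, 0, 0]}
    - {"gripper": 255, "offset": [0, 0, 0.078], "angular": [0, 0, 0]}
    - {"gripper": 255, "offset": [0, 0, 0.078], "angular": [0, 0, 0]}

```text
t: 29.0
eef_pos: [0.54, 0.0592, 0.1854]
tool_rot: [-0.003, 0.652, 0.758, -0.003]
contact_force: [-1.2, -0.7, -0.8]
gripper_width: 0.003
grasp_force: 0.0
```

Run:
```python
from h import *
p,M=st(); print(loc(p)); plan((stand(0,.182,.183),-81.4))
a=optics.read_camera('scene'); cv2.imwrite('pics/cap2.png',a)
h=cv2.cvtColor(a,cv2.COLOR_BGR2HSV); r=slice(150,225)
m=((h[...,0]>15)&(h[...,0]<32)&(h[...,2]>110)).astype('u1'); m[:150]=0; m[225:]=0; m[:,:325]=0; m[:,400:]=0
n,l,s,c=cv2.connectedComponentsWithStats(m); print(s[s[:,4]>60])
print(np.round(proj('scene',[stand(x,o,z) for o in(.155,.099) for x in(-.024,.024) for z in(.089,.145)]),1).tolist(), np.round(proj('scene',stand(0,.165,.117)),1))
```

```text
t 29.0 p [0.54   0.0592 0.1854] yawY -81.39 z [-0.008 -0.002 -1.   ] F [-1.2 -0.7 -0.8] w 0.003 g 0.0
[-0.0025  0.1987  0.1854]
t 29.0 p [0.54   0.0592 0.1854] yawY -81.39 z [-0.008 -0.002 -1.   ] F [-1.2 -0.7 -0.8] w 0.003 g 0.0
0 off [0.017, 0.003, 0.002] ang z 0.0
[[     0      0    640    400 255645]
 [   353    174     23     16    280]]
[[352.2, 188.5], [353.9, 175.9], [355.3, 202.3], [357.1, 189.9], [371.8, 186.6], [374.1, 174.0], [375.3, 200.3], [377.8, 187.9]] [[351.  189.5]]
```

Cap top face spans columns 353–376 and rows 174–190, matching the fully-home prediction. I press on the knob to confirm.

Call:
drive_tool:
  deltas:
    - {"gripper": 255, "offset": [0.008, 0.002, 0.002], "angular": [0, 0, 0]}
    - {"gripper": 255, "offset": [0.014, 0.002, 0.003], "angular": [0, 0, 0]}
    - {"gripper": 255, "offset": [0.018, 0.002, 0.003], "angular": [0, 0, 0]}
    - {"gripper": 255, "offset": [0.022, 0.002, 0.003], "angular": [0, 0, 0]}
    - {"gripper": 255, "offset": [0.022, 0.002, 0.003], "angular": [0, 0, 0]}

```text
t: 29.55
eef_pos: [0.5419, 0.0808, 0.187]
tool_rot: [0.0, 0.652, 0.758, 0.0]
contact_force: [-0.3, 0.0, -1.3]
gripper_width: 0.002
grasp_force: 0.0
```

Call:
drive_tool:
  deltas:
    - {"gripper": 255, "offset": [0.003, 0, 0], "angular": [0, 0, 0]}
    - {"gripper": 255, "offset": [0.006, 0, 0], "angular": [0, 0, 0]}
    - {"gripper": 255, "offset": [0.006, 0, 0], "angular": [0, 0, 0]}

```text
t: 29.85
eef_pos: [0.5416, 0.0816, 0.187]
tool_rot: [0.003, 0.654, 0.756, -0.001]
contact_force: [1.4, -13.1, 2.5]
gripper_width: 0.001
grasp_force: 6.4
```

Run:
```python
from h import *
p,M=st(); print(loc(p))
```

```text
t 29.85 p [0.5416 0.0816 0.187 ] yawY -81.69 z [ 0.002 -0.005 -1.   ] F [  1.4 -13.1   2.5] w 0.001 g 6.4
[0.0024 0.1769 0.187 ]
```

Stalled at 176.9 mm (expected about 178), so the cap is home. Retract and check.

Call:
drive_tool:
  deltas:
    - {"gripper": 255, "offset": [0.004, 0, 0], "angular": [0, 0, 0]}
    - {"gripper": 255, "offset": [0.004, 0, 0], "angular": [0, 0, 0]}

```text
t: 30.05
eef_pos: [0.5414, 0.082, 0.1872]
tool_rot: [0.004, 0.655, 0.756, -0.002]
contact_force: [4.2, -21.1, 1.5]
gripper_width: 0.004
grasp_force: 10.9
```

Call:
drive_tool:
  deltas:
    - {"gripper": 255, "offset": [-0.03, 0, 0], "angular": [0, 0, 0]}
    - {"gripper": 255, "offset": [-0.06, 0, -0.04], "angular": [0, 0, 0]}
    - {"gripper": 255, "offset": [-0.06, 0, -0.09], "angular": [0, 0, 0]}
    - {"gripper": 255, "offset": [-0.06, 0, -0.12], "angular": [0, 0, 0]}
    - {"gripper": 255, "offset": [-0.06, 0, -0.12], "angular": [0, 0, 0]}

```text
t: 30.55
eef_pos: [0.5513, 0.0304, 0.3108]
tool_rot: [0.002, 0.653, 0.757, 0.004]
contact_force: [0.1, 0.4, -0.5]
gripper_width: 0.001
grasp_force: 0.0
```

Run:
```python
from h import *
st()
a=optics.read_camera('scene'); h=cv2.cvtColor(a,cv2.COLOR_BGR2HSV)
m=((h[...,0]>15)&(h[...,0]<32)&(h[...,2]>110)).astype('u1'); m[:150]=0; m[225:]=0; m[:,:325]=0; m[:,400:]=0
n,l,s,c=cv2.connectedComponentsWithStats(m); print(s[s[:,4]>60][1:])
m=(((h[...,0]<6)|(h[...,0]>174))&(h[...,1]>200)&(h[...,2]>90)).astype('u1'); n,l,s,c=cv2.connectedComponentsWithStats(m); print(s[s[:,4]>60][1:])
d=cv2.absdiff(a,cv2.imread('pics/scene0.png')).max(2)>60; d=cv2.morphologyEx(d.astype('u1'),cv2.MORPH_OPEN,np.ones((3,3))); n,l,s,c=cv2.connectedComponentsWithStats(d); print(s[1:])
```

```text
t 30.55 p [0.5513 0.0304 0.3108] yawY -81.52 z [ 0.008  0.003 -1.   ] F [ 0.1  0.4 -0.5] w 0.001 g 0.0
[[353 174  23  17 288]]
[[373 165  35  40 917]]
[[ 314    0   50   65 2475]
 [ 569    0    7    7   31]
 [ 558   12    3    3    9]
 [ 556   16    5    8   33]
 [ 521   27   41   33  590]
 [ 567   37    3    3    9]
 [ 560   41    9    8   53]
 [ 560   54   16   11  124]
 [ 315   69   40   40  632]
 [ 241   81    8    6   36]
 [ 345  108    4    4   14]
 [ 316  112   33   17  380]
 [ 227  114   88   17  749]
 [ 199  129    4    3   12]
 [ 416  129   60   15  351]
 [ 371  130    9    3   27]
 [ 393  131   11    6   44]
 [ 299  132    4    3   12]
 [ 311  133    6    3   18]
 [ 340  134   76   21 1052]
 [ 261  137   59    8  345]
 [ 182  141    5    4   18]
 [ 189  141    3    4   12]
 [ 433  142   12    3   36]
 [ 177  147    8    4   28]
 [ 324  147   16   19  196]
 [ 370  165   40   39  678]
 [ 353  174   23   16  287]
 [ 175  176    4    4   15]
 [ 180  177    8    3   24]
 [ 262  181   13   30  276]
 [ 235  189   12   26  232]
 [ 209  190   11   24  173]
 [ 370  192    5    8   32]
 [ 178  199   17    4   56]
 [ 247  200    9    3   27]
 [ 329  200   15   10   59]
 [ 224  204    6    3   18]
 [ 172  206   24   11  177]
 [ 296  207   30   20  355]
 [ 363  218   16    6   66]
 [ 287  220   22   19  160]
 [ 333  225   13    6   45]
 [ 258  228    3    3    9]
 [ 240  231    5    3   15]
 [ 248  230    3    3    9]
 [ 284  230    5    4   16]
 [ 223  232    9    5   32]
 [ 245  235   10    4   38]
 [ 211  236    3    3    9]]
```

Run:
```python
from h import *
a=optics.read_camera('scene'); b=cv2.imread('pics/scene0.png'); g=lambda i:cv2.Canny(cv2.cvtColor(i,cv2.COLOR_BGR2GRAY),60,150).astype('f4')
for n,(x,y,w,h) in dict(stub=(204,185,18,14),rattle=(204,186,22,44),stubpix=(205,187,12,10),jar=(264,242,30,38),teether=(303,168,30,26)).items():
    for f in(lambda i:i,):
        r=cv2.matchTemplate(f(a)[y-6:y+h+6,x-6:x+w+6],f(b)[y:y+h,x:x+w],cv2.TM_CCOEFF_NORMED); _,v,_,l=cv2.minMaxLoc(r); print(n,round(v,3),l[0]-6,l[1]-6)
print(cv2.cvtColor(b,6)[200,205:224].tolist(),cv2.cvtColor(a,6)[200,205:224].tolist())
```

```text
stub 0.607 0 0
rattle 0.703 -1 0
stubpix 0.653 0 0
jar 1.0 0 0
teether 0.999 0 0
[110, 110, 109, 132, 177, 181, 176, 180, 187, 211, 223, 214, 164, 98, 99, 112, 104, 100, 100] [111, 112, 112, 136, 142, 127, 120, 113, 108, 119, 126, 106, 76, 75, 101, 115, 106, 103, 102]
```

The rattle's edges haven't moved; it is only darker, from the arm's shadow. Handing in.

```bash
python3 -c "
from station import bot
print(bot.hand_in())"
```

```text
the job is handed in; nothing more can be done
None
```

The job is handed in at about 31 s: by force stalls and the scene camera, the stop and all three rings are packed to the post in order and the cap is fully home and released. The rattle, jar and teether show no movement; the other bystanders got no specific check.

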